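# Fish the dropped ferrules out from under the sander guard and rack them

## Robot

A 7-joint arm with a two-finger parallel gripper is mounted at the origin on the work surface. World frame = base frame: x ahead of the robot, y to its left, z up, the work surface at z = 0. Lengths are in m, angles in rad, forces in N, time in s.
With the tool pointing down it reaches from about 0.425 to 0.925 m from the base axis. Payload 6.8 kg.
Tool frame: the origin (TCP) lies on the centre line of the jaws, within the pads' length; the fingertips stand 19 mm ahead of it and the grasp point (between the pads) is the TCP (tcp_to_tips is the distance from the TCP to the fingertips, in m); x points along the fingers, y is the direction in which the jaws open and shut, and the axes are right-handed (so a half turn about x gives the same grasp; the last joint's range is limited). The gripper opens to 85 mm and grips with 20 to 120 N. Pads are 22 mm wide; open, the fingers measure 114 mm over their backs; the gripper's body (76 mm by 85 mm) begins 54 mm behind the grasp point. The pads swing forward as they close: fully open they stand 13 mm farther back than shut.
Start: joints at [-1.344, 0.477, 0.022, 1.555, -0.011, 1.109, -0.083], TCP at [0.222, 0.638, 0.227] pointing down, gripper open.
Joint ranges: [-2.96, 2.96], [-0.34, 2.1], [-1.41, 1.46], [0.24, 2.44], [-1.37, 4.51], [0.17, 1.92], [-2.96, 2.96]. Speed limits (rad/s): [2.39, 2.39, 3.14, 3.14, 3.14, 3.14, 3.14].

## Interface

Orientations are given as a unit quaternion [w, x, y, z].
In Python, from station import get_obs, read_camera, hand_in, spot_in, cut_out, tcp_to_tips gives the robot as it stands.
- The arm moves only by the shell command python3 -m jog 'ROWS' [FORCE]. ROWS is JSON, a list of rows, each an object of numbers: "gripper": the closure, from 0 (fully open) to 1 (shut); "dx", "dy", "dz": the shift along the world's x, y, z in m; "rx", "ry", "rz": the turn, a rotation vector about the world's x, y, z in degrees. In form: [{"gripper": .., "dx": .., "dy": .., "dz": .., "rx": .., "ry": .., "rz": ..}, ...]. A call has 1 to 10 rows; each row is the pose to reach, as a shift and turn from the pose commanded when the call began; what a row does not reach only later rows make up. A row lasts 1/10 s, in which the tool goes at most 50 mm and 8.59 degrees, less where a joint would pass 70% of its speed; a pose out of reach is approached as far as the arm can. A call with a gripper value outside its range is refused whole. The fingers move at their own pace and stop on an object; FORCE is the grip in N (left out, the last holds). Time passes only in rows, so rows that repeat a pose let the fingers close. It gives the time, the measured TCP pose, the force and the opening at its end, in the units of the state.
- get_obs(): the state, without advancing time (a new reading comes with each control period).
- read_camera(name): name is "scene" or "top" or "wrist"; returns a dict with "pixels" (420x560x3 uint8, blue, green, red), "range_z" (420x560 float32, m along the optical axis (not along the pixel's ray), 0 where there is no reading), "camera_matrix" (3x3 intrinsics, pixels), "cam_to_world" (4x4, takes a point from camera to world coordinates). Camera axes: x right, y down, z forward; pixel columns grow to the right and rows downward; lengths in m; the calibration is good to about 2 mm. The wrist camera is an equidistant fisheye: a pixel r from the principal point sees the ray r / f radians off the axis. A picture is of the moment at which its call begins.
- hand_in(): hands the job in, once; it reports no verdict.
Trained networks look in the newest picture that a camera, given by its name, has taken for a name from the list of things; names that differ only in an ending like _2 or _b are one class to them, and where a whole thing is asked for, a point or a joint stands for the part that bears it (a point fixed in the world has none). Each returns a list of dicts, best first, with "conf" (0 to 1); they miss things now and then, are a little off and sometimes report something else, mostly with a low value. They report only what shows in the picture. A call takes as long as a camera call.
- spot_in(camera, label): "box" ([centre column, centre row, width, height] in pixels, round what is visible of it).
- cut_out(camera, label): "mask" (420x560 bool, what is visible of it) and "box" ([centre column, centre row, width, height] in pixels, round what is visible of it).
The state is a dict: "t": time; "q": joint angles; "joint_vel": joint speeds; "joint_torque": joint torques, N m; "eef_pos": TCP position; "tool_rot": TCP orientation; "contact_force": force on the tool from outside, world axes, zero at the start; "torque": the same for the moment, N m; "gripper_width": opening from 0.0 (shut) to 1.0 (fully open).
Only numpy, scipy, OpenCV 4.12 (cv2) and the standard library are available. Lean on these libraries where they do the work, as an engineer would, in place of code of your own. Each camera call takes 0.05 s, during which the arm holds its last target. There are 200 camera calls.

## Task

Some flute ferrules have dropped under the sander's barred guard: draw each of them out with the hooked rod, never touching a ferrule with the fingers while it is still under the guard. Put those that are there flat into their rack pockets, filling them strictly in ascending order (brass in pocket 1, red in 2, silver in 3, black in 4; a missing ferrule's pocket stays empty). At the end the rod lies in its rest the way it was, handle on both posts and hook pointing the same way, and the other things on the bench have not been disturbed.

Things in the scene. Friction and masses are not known exactly. Their poses are not given: they have to be found in the camera images.
- ferrule_brass: brass yellow ferrule: a ring, outside diameter 34 mm, bore 24 mm, height 16 mm, about 50 g, lying flat; belongs in pocket 1; origin at the centre of its underside, z along its axis; may be absent
- ferrule_red: red-lacquered ferrule: a ring, outside diameter 34 mm, bore 24 mm, height 16 mm, about 50 g, lying flat; belongs in pocket 2; origin at the centre of its underside, z along its axis; may be absent
- ferrule_steel: bright silver metal ferrule: a ring, outside diameter 34 mm, bore 24 mm, height 16 mm, about 50 g, lying flat; belongs in pocket 3; origin at the centre of its underside, z along its axis; may be absent
- ferrule_black: black ferrule: a ring, outside diameter 34 mm, bore 24 mm, height 16 mm, about 50 g, lying flat; belongs in pocket 4; origin at the centre of its underside, z along its axis; may be absent
- guard: fixed yellow guard of a disc sander: roof of 6 thin bars along x, 32 mm apart, 89 to 96 mm above the bench, 250 mm wide (x), 170 mm deep (y). Front open below the first bar; cheeks 30 mm high at x = +-125 mm (inner), fence 24 mm high at y = 170 mm. Origin on the bench, middle of the open front; +y leads in under the bars. Ferrules start 50 to 110 mm in, over 40 mm apart
- guard_back (a point): middle of the guard's back fence on the bench, 170 mm along the guard's +y; the sander (blue motor, up to 150 mm high, 200 mm wide) stands beyond it for another 280 mm
- hook_rod: loose hooked rod, 160 g: orange handle 130 x 24 x 24 mm, then a straight 6 mm steel rod on its axis that ends in a 6 mm peg turned straight down (-z). Origin at the handle's centre (the place to grip; centre of mass about 20 mm ahead); +x along the rod, z up. The peg is 210 mm from the origin, its tip 34 mm below the axis. Starts in its rest
- hook_tip (a point): lower end of the rod's down-turned peg, at (210, 0, -34) mm in the rod's frame
- rest: fixed green rest: posts (14 mm thick) at x = -50 and +50 mm, tops 30 mm above the bench, with lips 10 mm high at y = -17 and +17 mm; base 130 x 50 x 8 mm. Origin on the bench at its middle, z up. The handle lies on both posts along x, rod origin at (0, 0, 42) mm, hook towards +x; 86 mm are free between the posts for the fingers
- rack: fixed wooden rack 214 x 56 mm, 10 mm high, with four square pockets 42 x 42 mm, 6 mm deep, 50 mm apart along x; a white strip along its -y side bears 1, 2, 3 or 4 black dots beside each pocket, its number. Origin on the bench at its middle, z up; pocket 1 is at the -x end
- pocket1 (a point): centre of the floor of rack pocket 1 (1 dots), 4 mm above the bench; the rack's top is 6 mm higher
- pocket2 (a point): centre of the floor of rack pocket 2 (2 dots), 4 mm above the bench; the rack's top is 6 mm higher
- pocket3 (a point): centre of the floor of rack pocket 3 (3 dots), 4 mm above the bench; the rack's top is 6 mm higher
- pocket4 (a point): centre of the floor of rack pocket 4 (4 dots), 4 mm above the bench; the rack's top is 6 mm higher
- glue: bystander: yellow glue bottle, 44 mm wide, 110 mm high; origin at the centre of its underside
- screwdriver: bystander: screwdriver lying down; origin at the centre of its underside
- brush: bystander: brush lying down; origin at the centre of its underside
- tape: bystander: roll of yellow tape, 80 mm wide, 20 mm high; origin at the centre of its underside
- offcut: bystander: wood offcut 90 x 35 x 25 mm; origin at the centre of its underside
- sanding_block: bystander: cork sanding block 100 x 50 x 30 mm; origin at the centre of its underside
- pot: bystander: blue lidded pot 64 mm wide, 55 mm high; origin at the centre of its underside

How it is judged:
On the way, in this order (a step that is already met when the one before it is completed fails the run):
1. the brass ferrule, if there is one, lies flat in pocket 1 (horizontal distance between ferrule_brass and pocket1 below 0.009 m and z of ferrule_brass in the frame of pocket1 between -0.004 and 0.003 m and angle between ferrule_brass's own z axis and vertical below 0.12 rad), for 0.2 s.
2. the red ferrule, if there is one, lies flat in pocket 2 (horizontal distance between ferrule_red and pocket2 below 0.009 m and z of ferrule_red in the frame of pocket2 between -0.004 and 0.003 m and angle between ferrule_red's own z axis and vertical below 0.12 rad), for 0.2 s.
3. the silver ferrule, if there is one, lies flat in pocket 3 (horizontal distance between ferrule_steel and pocket3 below 0.009 m and z of ferrule_steel in the frame of pocket3 between -0.004 and 0.003 m and angle between ferrule_steel's own z axis and vertical below 0.12 rad), for 0.2 s.
4. the black ferrule, if there is one, lies flat in pocket 4 (horizontal distance between ferrule_black and pocket4 below 0.009 m and z of ferrule_black in the frame of pocket4 between -0.004 and 0.003 m and angle between ferrule_black's own z axis and vertical below 0.12 rad), for 0.2 s.
At the end, for the whole second after the job is handed in: each ferrule present lies flat (0.12 rad) and still on the floor of its own pocket (brass 1, red 2, silver 3, black 4), within 9 mm of its centre; the rod lies still on both posts of its rest, within 25 mm and 0.15 rad, upright, hook to the rest's +x (all of step 1 and all of step 2 and all of step 3 and all of step 4 and linear speed of each of ferrule_brass, ferrule_red, ferrule_steel, ferrule_black, hook_rod below 0.02 m/s and z of hook_rod in the frame of rest between 0.036 and 0.048 m and horizontal distance between hook_rod and rest below 0.025 m and x of hook_tip in the frame of rest above 0.17 m and angle between the x axis of hook_rod and the x axis of rest, either way round below 0.15 rad and angle between hook_rod's own z axis and vertical below 0.15 rad); the robot touches nothing.
It fails at once if the fingers touch a ferrule that is still under the guard (its centre more than 20 mm behind the open front) ((y of ferrule_brass in the frame of guard above 0.02 m and contact force between the fingers and ferrule_brass above 0.5 N) or (y of ferrule_red in the frame of guard above 0.02 m and contact force between the fingers and ferrule_red above 0.5 N) or (y of ferrule_steel in the frame of guard above 0.02 m and contact force between the fingers and ferrule_steel above 0.5 N) or (y of ferrule_black in the frame of guard above 0.02 m and contact force between the fingers and ferrule_black above 0.5 N)).
It fails at once if a bystander is moved more than 40 mm (distance of any of glue, screwdriver, brush, tape, offcut, sanding_block, pot from where it was at the start of the episode above 0.04 m).
Of ferrule_brass, ferrule_red, ferrule_steel, ferrule_black only 3 to 4 are there at a start; the rules pass over those that are not, and their reading is None.
At some moment in a run one of ferrule_brass, ferrule_red, ferrule_steel, ferrule_black may be knocked a few centimetres aside while the robot is not near it.
It also fails if it takes over 210 s, if anything falls off the work surface, if the arm or the gripper's body presses on something with over 40 N, if the wrist force passes 120 N, or if a joint passes its speed limit or range.

## Working session

There is one attempt and no reset: what is moved stays moved. The work goes in short steps, Python scripts to look and compute and a shell command to move; the robot and the scene stay as the last step left them, time stands still between calls to the robot, and variables do not carry over. Pictures are saved under pics/ and viewed, about 12 in all and at most 16, crops included, and the job is handed in when it is done.

```bash
mkdir -p pics; ls; cat > h.py <<'E'
import numpy as np, cv2
from station import *
def cam(n):
    return read_camera(n)
def w(c,u,v,z=None):
    """pixel -> world; z given: intersect plane z, else depth"""
    K=c["camera_matrix"];T=c["cam_to_world"]
    d=np.array([(u-K[0,2])/K[0,0],(v-K[1,2])/K[1,1],1.])
    if z is None:
        p=d*c["range_z"][int(round(v)),int(round(u))]; return T[:3,:3]@p+T[:3,3]
    r=T[:3,:3]@d; return T[:3,3]+r*(z-T[2,3])/r[2]
def cloud(c):
    K=c["camera_matrix"];T=c["cam_to_world"];z=c["range_z"]
    v,u=np.mgrid[:420,:560]
    p=np.stack([(u-K[0,2])/K[0,0]*z,(v-K[1,2])/K[1,1]*z,z],-1)
    return p@T[:3,:3].T+T[:3,3]
E
python3 - <<'E'
from h import *
for n in("top","scene"):
    c=cam(n);cv2.imwrite(f"pics/{n}0.png",c["pixels"])
    print(n,c["cam_to_world"].round(3).tolist(),c["camera_matrix"].round(1).tolist())
    P=cloud(c)
    for l in["ferrule_brass","ferrule_red","ferrule_steel","ferrule_black","guard","hook_rod","rest","rack","glue","screwdriver","brush","tape","offcut","sanding_block","pot"]:
        for m in cut_out(n,l)[:2]:
            q=P[m["mask"]&(c["range_z"]>0)]
            print(l,round(m["conf"],2),np.round(m["box"]).tolist(),np.median(q,0).round(3) if len(q) else None,q.min(0).round(3),q.max(0).round(3))
print(get_obs(),tcp_to_tips)
E
```

```text
pics
top [[-0.003, -0.993, 0.12, 0.401], [-1.0, 0.003, -0.0, -0.006], [-0.0, -0.12, -0.993, 1.113], [0.0, 0.0, 0.0, 1.0]] [[429.0, 0.0, 286.9], [0.0, 429.0, 218.3], [0.0, 0.0, 1.0]]
ferrule_brass 0.59 [164.0, 262.0, 14.0, 11.0] [0.426 0.314 0.015] [0.411 0.29  0.003] [0.441 0.323 0.019]
ferrule_red 0.68 [388.0, 139.0, 26.0, 24.0] [ 0.723 -0.258  0.073] [ 0.709 -0.303  0.005] [ 0.759 -0.242  0.113]
ferrule_red 0.59 [175.0, 216.0, 9.0, 12.0] [0.539 0.282 0.015] [0.523 0.274 0.   ] [0.555 0.296 0.022]
ferrule_steel 0.53 [443.0, 221.0, 44.0, 81.0] [ 0.522 -0.412  0.008] [ 0.416 -0.463 -0.003] [ 0.632 -0.364  0.018]
ferrule_black 0.5 [183.0, 241.0, 12.0, 10.0] [0.477 0.251 0.015] [ 0.464  0.242 -0.004] [0.495 0.273 0.02 ]
guard 0.68 [108.0, 224.0, 188.0, 114.0] [0.501 0.457 0.094] [ 0.378  0.205 -0.006] [0.659 0.674 0.152]
guard 0.26 [401.0, 210.0, 14.0, 110.0] [ 0.5   -0.286  0.052] [ 0.414 -0.316 -0.007] [ 0.702 -0.273  0.06 ]
hook_rod 0.93 [402.0, 211.0, 16.0, 110.0] [ 0.492 -0.285  0.053] [ 0.416 -0.313  0.001] [ 0.689 -0.274  0.06 ]
rest 0.91 [395.0, 238.0, 28.0, 48.0] [ 0.481 -0.27 
[... 3146 characters left out ...]
': array([-1.34408996,  0.47700994,  0.02237789,  1.55538682, -0.01154417,
        1.10931426, -0.08308799]), 'joint_vel': array([-1.89288078e-04, -3.72967176e-04,  1.22400150e-03, -2.17187032e-04,
       -1.29609826e-03, -2.24591166e-05,  5.54549505e-04]), 'joint_torque': array([-3.75860254e-04, -5.96315968e+01,  1.60630379e+00, -2.81542236e+01,
        1.24406276e-02,  1.65750498e-03,  2.44603689e-05]), 'eef_pos': array([0.2217692 , 0.63754673, 0.22690637]), 'tool_rot': array([ 0.69719955,  0.11782836,  0.69724335, -0.11781756]), 'contact_force': array([0.79026495, 0.07105545, 0.33039879]), 'torque': array([-0.04434305,  0.0008867 ,  0.00499067]), 'gripper_width': 0.9963307154293342} 0.019
```

```bash
python3 - <<'E'
import cv2,numpy as np
t=cv2.imread("pics/top0.png")
a=cv2.resize(t[160:290,90:220],(600,600),interpolation=cv2.INTER_CUBIC)
cv2.imwrite("pics/a.png",a)
cv2.imwrite("pics/b.png",cv2.resize(t[100:360,10:500],(800,424)))
E
```

```text
(no output)
```

View pics/a.png

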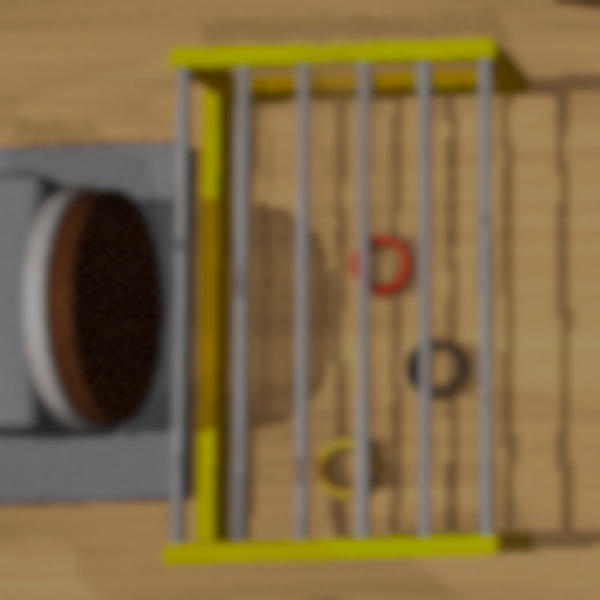

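View pics/b.png

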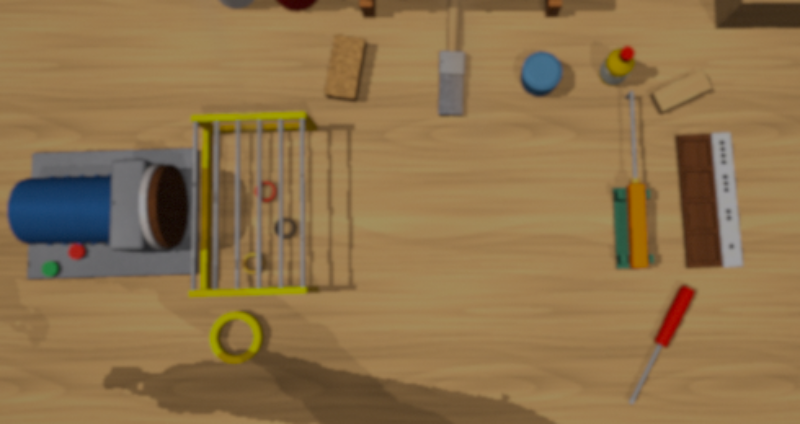

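View pics/scene0.png

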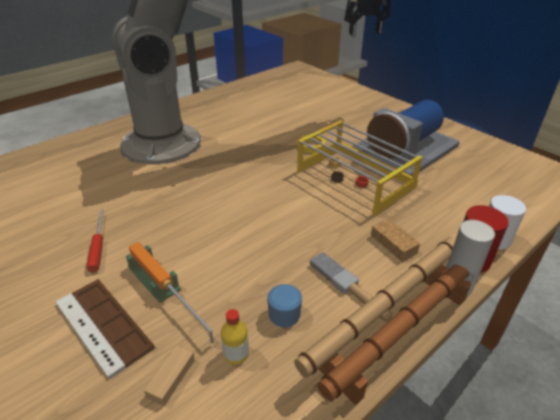

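The pictures show brass, black and red rings under the guard (about (345,467), (438,368), (381,265) in the 600-px crop) and no silver one. The guard opens towards world −y, the rod's hook points to +x, and the one-dot pocket is at the rack's −x end. Next I measure these accurately.

```bash
cat >> h.py <<'E'
def rings(c,roi=(0.36,0.70,-0.05,0.38)):
    """ring centres by colour near z=0..20mm"""
    P=cloud(c); hsv=cv2.cvtColor(c["pixels"],cv2.COLOR_BGR2HSV).astype(int); H,S,V=hsv[...,0],hsv[...,1],hsv[...,2]
    ok=(P[...,0]>roi[0])&(P[...,0]<roi[1])&(P[...,1]>roi[2])&(P[...,1]<roi[3])&(P[...,2]<0.03)
    M={"red":((H<6)|(H>172))&(S>140),"black":(V<75)&(S<110),"brass":(H>20)&(H<33)&(S>150)&(V>110)}
    out={}
    for n,m in M.items():
        m=(m&ok).astype(np.uint8)
        k,lab,st,ce=cv2.connectedComponentsWithStats(cv2.dilate(m,np.ones((5,5))))
        L=[]
        for i in range(1,k):
            v,u=np.nonzero((lab==i)&(m>0))
            if len(u)<12: continue
            X=np.array([w(c,a,b,0.014)[:2] for a,b in zip(u,v)])
            (cx,cy),r=cv2.minEnclosingCircle(X.astype(np.float32))
            L.append((round(cx,4),round(cy,4),round(r,4),len(u)))
        out[n]=sorted(L,key=lambda a:-a[3])[:3]
    return out
def quat(q):
    from scipy.spatial.transform import Rotation as R
    return R.from_quat([q[1],q[2],q[3],q[0]]).as_matrix()
E
python3 - <<'E'
from h import *
c=cam("top");P=cloud(c);px=c["pixels"]
for k,v in rings(c).items(): print(k,v)
hsv=cv2.cvtColor(px,cv2.COLOR_BGR2HSV).astype(int);H,S,V=hsv[...,0],hsv[...,1],hsv[...,2]
X,Y,Z=P[...,0],P[...,1],P[...,2]
def rep(n,m):
    q=P[m]; r=cv2.minAreaRect(q[:,:2].astype(np.float32)); print(n,len(q),"z",np.median(q[:,2]).round(4),np.round(r[0],4),np.round(r[1],4),round(r[2],2))
    return q
rep("handle",(H>8)&(H<18)&(S>200)&(V>150)&(Z>0.035)&(Y<-.2)&(Y>-.35)&(X<.6))
q=rep("rod",(Z>0.025)&(Z<.07)&(X>.57)&(X<.70)&(Y<-.25)&(Y>-.32)&(abs(X-.63)<.06))
print(np.polyfit(q[:,0],q[:,1],1))
rep("rest",(H>50)&(H<90)&(S>80)&(Y<-.2)&(Y>-.35)&(X>.35)&(X<.6)&(Z<.02))
rep("rack",(Z>0.004)&(Z<.02)&(Y<-.35)&(Y>-.48)&(X<.65)&(X>.39))
y=(H>24)&(H<34)&(S>150)&(V>90)&(Y>.18)
rep("cheekhi",y&(X>.6)&(X<.7)&(Y<.42)); rep("cheeklo",y&(X>.35)&(X<.41)&(Y>.18)&(Y<.42))
b=(Z>.085)&(Z<.105)&(Y>.19)&(Y<.25)&(X>.41)&(X<.62); q=rep("bar1",b); print(np.polyfit(q[:,0],q[:,1],1))
print("toolR",quat(get_obs()["tool_rot"]).round(3).tolist())
E
```

```text
red []
black []
brass [(0.6644, 0.2993, 0.0734, 123), (0.4637, 0.3694, 0.0795, 106), (0.3894, 0.305, 0.0344, 35)]
handle 1 z 0.0556 [ 0.4185 -0.2784] [0. 0.] 0.0
rod 113 z 0.0447 [ 0.6301 -0.286 ] [0.1174 0.0068] 0.5
[ 0.00793337 -0.29067193]
rest 220 z 0.0083 [ 0.4802 -0.272 ] [0.1218 0.017 ] 0.23
rack 2427 z 0.0093 [ 0.5193 -0.4154] [0.2562 0.1291] 0.38
cheekhi 403 z 0.0952 [0.638  0.3127] [0.068  0.2017] 2.6
cheeklo 397 z 0.0957 [0.3731 0.2996] [0.1861 0.0527] 83.42
bar1 418 z 0.0948 [0.5152 0.2312] [0.21   0.0376] 1.32
[-0.01268571  0.2383937 ]
toolR [[-0.0, 0.329, 0.944], [-0.0, 0.944, -0.329], [-1.0, -0.0, -0.0]]
```

```bash
python3 - <<'E'
import sys
from h import *
c=cam("top");P=cloud(c);px=c["pixels"]
hsv=cv2.cvtColor(px,cv2.COLOR_BGR2HSV);X,Y,Z=P[...,0],P[...,1],P[...,2]
def sh(n,u0,u1,v0,v1):
    print(n)
    for v in range(v0,v1): print(v,' '.join("%d/%d/%d"%tuple(hsv[v,u]) for u in range(u0,u1)))
sh("red",166,182,212,214);sh("black",178,193,240,241);sh("brass",158,173,261,263);sh("table",195,200,240,241);sh("handle",396,408,230,232)
def rep(n,m):
    q=P[m]; r=cv2.minAreaRect(q[:,:2].astype(np.float32)); print(n,len(q),"z",np.median(q[:,2]).round(4),np.round(r[0],4),np.round(r[1],4),round(r[2],2)); return q
q=rep("handle",(Z>.046)&(X>.40)&(X<.56)&(Y<-.24)&(Y>-.33))
print(np.polyfit(q[:,0],q[:,1],1))
q=rep("rack",(Z>0.0065)&(Z<.02)&(Y<-.37)&(Y>-.47)&(X<.64)&(X>.40)&(X+Y*0<.632))
y=(Z>.085)&(Z<.105)&(Y>.17)&(Y<.42)&(hsv[...,1]>150)
rep("hi",y&(X>.6));rep("lo",y&(X<.43))
b=(Z>.08)&(Z<.105)&(Y>.19)&(Y<.225)&(X>.41)&(X<.62);q=rep("bar1",b); print(np.polyfit(q[:,0],q[:,1],1))
E
```

```text
red
212 17/113/149 15/78/143 14/45/130 9/45/113 6/103/102 6/168/108 6/189/127 6/190/138 7/188/141 6/183/142 8/176/135 10/155/125 15/138/118 16/116/121 15/76/128 15/40/128
213 15/118/153 13/86/145 11/49/131 8/41/111 8/87/94 9/150/95 10/166/109 10/161/122 9/162/132 8/174/141 6/183/142 8/181/131 11/155/117 14/120/115 16/75/123 14/40/128
black
240 17/108/90 16/71/61 9/22/82 9/16/110 14/29/116 15/76/118 17/119/137 18/126/148 18/126/142 17/130/124 16/119/103 16/107/79 15/116/68 17/129/85 16/123/106
brass
261 18/152/129 18/182/119 18/188/102 17/169/89 16/142/95 16/136/103 17/132/116 16/127/137 16/96/149 13/52/147 10/23/133 14/30/111 16/91/95 18/164/84 16/149/87
262 18/152/131 18/178/119 19/191/103 17/161/90 17/143/93 17/141/101 17/135/113 17/126/134 16/94/146 14/49/146 10/23/133 15/32/111 15/86/92 17/158/84 17/161/87
table
240 13/31/131 16/69/133 18/110/142 18/128/140 17/128/131
handle
230 17/255/144 19/255/159 20/255/163 20/255/163 20/255/163 20/255/163 20/255/164 20/255/163 19/255/157 18/219/140 16/157/125 17/134/120
231 17/255/143 19/255/159 20/255/164 20/255/163 20/255/163 20/255/163 20/255/164 20/255/163 19/255/158 18/217/141 16/156/126 16/136/122
handle 552 z 0.0541 [ 0.4873 -0.2872] [0.1426 0.0252] 0.6
[ 0.00532809 -0.2887681 ]
rack 1782 z 0.0102 [ 0.5238 -0.413 ] [0.2139 0.0883] 1.67
hi 436 z 0.0962 [0.7605 0.2971] [0.1715 0.2563] 89.64
lo 312 z 0.0962 [0.3829 0.2907] [0.0102 0.1717] 1.32
bar1 189 z 0.0948 [0.5161 0.2157] [0.2077 0.0066] 1.24
[0.03042198 0.19896141]
```

```bash
python3 - <<'E'
import re
s=open('h.py').read()
i=s.index("def rings");j=s.index("def quat")
s=s[:i]+'''def rings(c,roi=(0.38,0.63,-0.1,0.37),zlo=0.007,zhi=0.024):
    """ring centres from depth, with mean colour (HSV)"""
    P=cloud(c); hsv=cv2.cvtColor(c["pixels"],cv2.COLOR_BGR2HSV)
    m=((P[...,0]>roi[0])&(P[...,0]<roi[1])&(P[...,1]>roi[2])&(P[...,1]<roi[3])&(P[...,2]<zhi)&(P[...,2]>zlo)).astype(np.uint8)
    k,lab,st,ce=cv2.connectedComponentsWithStats(cv2.morphologyEx(m,cv2.MORPH_CLOSE,np.ones((5,5))))
    out=[]
    for i in range(1,k):
        s=(lab==i)&(m>0)
        if s.sum()<25: continue
        q=P[s]; (cx,cy),r=cv2.minEnclosingCircle(q[:,:2].astype(np.float32))
        out.append((round(cx,4),round(cy,4),round(r,4),int(s.sum()),np.median(q[:,2]).round(3),np.median(hsv[s],0).tolist(),np.round(ce[i]).tolist()))
    return out
'''+s[j:]
open('h.py','w').write(s)
E
python3 - <<'E'
from h import *
c=cam("top");P=cloud(c)
for r in rings(c): print(*r)
hsv=cv2.cvtColor(c["pixels"],cv2.COLOR_BGR2HSV);X,Y,Z=P[...,0],P[...,1],P[...,2]
m=(hsv[...,1]>235)&(X>.38)&(X<.6)&(Y<-.24)&(Y>-.33)&(Z>.045)
q=P[m];print(q.min(0),q.max(0),np.percentile(q,[2,98],axis=0))
E
```

```text
0.5388 0.2897 0.0166 55 0.015 [7.0, 181.0, 132.0] [175.0, 217.0]
0.4807 0.2589 0.0169 66 0.015 [16.0, 113.0, 83.0] [184.0, 240.0]
0.4253 0.3148 0.0204 57 0.016 [21.0, 172.0, 142.0] [161.0, 262.0]
[ 0.4184964  -0.30001685  0.04713642] [ 0.5427149  -0.27477326  0.0601527 ] [[ 0.42096724 -0.29777385  0.04919689]
 [ 0.5399113  -0.27516288  0.05764872]]
```

```bash
python3 -m jog '[{"dz":0.05},{"dx":0.03,"dy":-0.04,"dz":0.05},{"dx":0.06,"dy":-0.08,"dz":0.05},{"dx":0.09,"dy":-0.12,"dz":0.05},{"dx":0.12,"dy":-0.16,"dz":0.05},{"dx":0.15,"dy":-0.20,"dz":0.05},{"dx":0.17,"dy":-0.245,"dz":0.05},{"dx":0.19,"dy":-0.29,"dz":0.05},{"dx":0.20,"dy":-0.34,"dz":0.05},{"dx":0.21,"dy":-0.39,"dz":0.05}]'
```

```text
$[0]: bad value
```

```bash
python3 -m jog '[{"gripper":0,"dx":0,"dy":0,"dz":0.05,"rx":0,"ry":0,"rz":0},{"gripper":0,"dx":0.03,"dy":-0.04,"dz":0.05,"rx":0,"ry":0,"rz":0},{"gripper":0,"dx":0.06,"dy":-0.08,"dz":0.05,"rx":0,"ry":0,"rz":0},{"gripper":0,"dx":0.09,"dy":-0.12,"dz":0.05,"rx":0,"ry":0,"rz":0},{"gripper":0,"dx":0.12,"dy":-0.16,"dz":0.05,"rx":0,"ry":0,"rz":0},{"gripper":0,"dx":0.15,"dy":-0.20,"dz":0.05,"rx":0,"ry":0,"rz":0},{"gripper":0,"dx":0.17,"dy":-0.245,"dz":0.05,"rx":0,"ry":0,"rz":0},{"gripper":0,"dx":0.19,"dy":-0.29,"dz":0.05,"rx":0,"ry":0,"rz":0},{"gripper":0,"dx":0.20,"dy":-0.34,"dz":0.05,"rx":0,"ry":0,"rz":0},{"gripper":0,"dx":0.21,"dy":-0.39,"dz":0.05,"rx":0,"ry":0,"rz":0}]'; python3 -c "
from h import *
o=get_obs();print(o['q'].round(3),quat(o['tool_rot']).round(3).tolist())"
```

```text
t: 2.75
eef_pos: [0.4319, 0.2474, 0.2771]
tool_rot: [0.697, 0.118, 0.697, -0.118]
contact_force: [0.8, -0.2, -0.0]
gripper_width: 1.001
[-0.83   0.13   0.204  1.92  -0.03   1.094  0.622] [[0.0, 0.329, 0.944], [0.0, 0.944, -0.329], [-1.0, 0.001, 0.0]]
```

```bash
python3 -m jog '[{"gripper":0,"dx":0.02,"dy":-0.03,"dz":0,"rx":0,"ry":0,"rz":-8},{"gripper":0,"dx":0.04,"dy":-0.06,"dz":0,"rx":0,"ry":0,"rz":-16},{"gripper":0,"dx":0.06,"dy":-0.09,"dz":0,"rx":0,"ry":0,"rz":-24},{"gripper":0,"dx":0.07,"dy":-0.12,"dz":0,"rx":0,"ry":0,"rz":-32},{"gripper":0,"dx":0.07,"dy":-0.15,"dz":0,"rx":0,"ry":0,"rz":-40},{"gripper":0,"dx":0.07,"dy":-0.18,"dz":0,"rx":0,"ry":0,"rz":-48},{"gripper":0,"dx":0.07,"dy":-0.21,"dz":0,"rx":0,"ry":0,"rz":-56},{"gripper":0,"dx":0.07,"dy":-0.24,"dz":0,"rx":0,"ry":0,"rz":-64},{"gripper":0,"dx":0.07,"dy":-0.27,"dz":0,"rx":0,"ry":0,"rz":-72},{"gripper":0,"dx":0.07,"dy":-0.3,"dz":0,"rx":0,"ry":0,"rz":-80}]'; python3 -m jog '[{"gripper":0,"dx":0,"dy":-0.03,"dz":0,"rx":0,"ry":0,"rz":-8},{"gripper":0,"dx":0,"dy":-0.06,"dz":0,"rx":0,"ry":0,"rz":-16},{"gripper":0,"dx":0,"dy":-0.09,"dz":0,"rx":0,"ry":0,"rz":-24},{"gripper":0,"dx":0,"dy":-0.12,"dz":0,"rx":0,"ry":0,"rz":-32},{"gripper":0,"dx":0,"dy":-0.15,"dz":0,"rx":0,"ry":0,"rz":-40},{"gripper":0,"dx":0,"dy":-0.18,"dz":0,"rx":0,"ry":0,"rz":-48},{"gripper":0,"dx":0,"dy":-0.2,"dz":0,"rx":0,"ry":0,"rz":-56},{"gripper":0,"dx":-0.01,"dy":-0.22,"dz":0,"rx":0,"ry":0,"rz":-64},{"gripper":0,"dx":-0.02,"dy":-0.23,"dz":0,"rx":0,"ry":0,"rz":-72},{"gripper":0,"dx":-0.02,"dy":-0.234,"dz":0,"rx":0,"ry":0,"rz":-80.4}]'; python3 - <<'E'
from h import *
o=get_obs();print(o['eef_pos'].round(4),o['q'].round(3),quat(o['tool_rot']).round(3).tolist())
c=cam("wrist");cv2.imwrite("pics/w1.png",c["pixels"]);print(c["cam_to_world"].round(3).tolist(),c["camera_matrix"].tolist())
E
```

```text
t: 3.75
eef_pos: [0.5013, -0.0517, 0.2772]
tool_rot: [0.457, 0.54, 0.457, -0.539]
contact_force: [0.1, 1.0, 0.4]
gripper_width: 1.002
t: 4.75
eef_pos: [0.4797, -0.2864, 0.2772]
tool_rot: [-0.001, 0.707, -0.001, -0.707]
contact_force: [0.6, 1.0, -0.0]
gripper_width: 1.0
[ 0.4797 -0.2864  0.2772] [-0.315  0.335  0.948  1.821 -0.299  1.137 -0.838] [[0.0, -0.002, -1.0], [-0.0, -1.0, 0.002], [-1.0, 0.0, -0.0]]
[[-0.001, -0.963, -0.271, 0.548], [-1.0, 0.002, -0.001, -0.286], [0.001, 0.271, -0.963, 0.425], [0.0, 0.0, 0.0, 1.0]] [[325.19226210127806, 0.0, 277.0471979312422], [0.0, 325.19226210127806, 209.51965205089962], [0.0, 0.0, 1.0]]
```

View pics/w1.png

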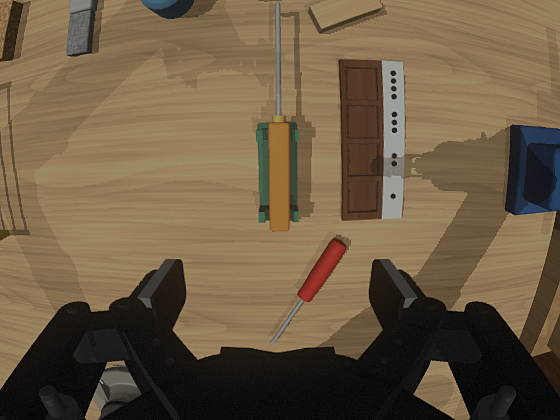

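```bash
cat >> h.py <<'E'
def wf(c,u,v,z):
    K=c["camera_matrix"];T=c["cam_to_world"]
    x,y=(u-K[0,2])/K[0,0],(v-K[1,2])/K[1,1]; th=np.hypot(x,y)+1e-12
    d=np.array([x/th*np.sin(th),y/th*np.sin(th),np.cos(th)]);r=T[:3,:3]@d
    return T[:3,3]+r*(z-T[2,3])/r[2]
E
python3 - <<'E'
from h import *
c=cam("wrist")
for n,u,v,z in [("h",271,123,.054),("h",289,123,.054),("h",270.5,231,.054),("h",289,230,.054),("rk",340,59,.01),("rk",403,61,.01),("rk",341,219,.01),("rk",404,219,.01),("rod0",278,115,.045),("rod1",277.5,5,.045)]: print(n,wf(c,u,v,z).round(4))
g=cv2.resize(c["pixels"][50:230,330:415],None,fx=3.3,fy=3.3,interpolation=cv2.INTER_CUBIC);cv2.imwrite("pics/rack.png",g)
E
```

```text
h [ 0.5453 -0.2802  0.054 ]
h [ 0.5452 -0.3005  0.054 ]
h [ 0.4171 -0.2781  0.054 ]
h [ 0.4181 -0.3005  0.054 ]
rk [ 0.6292 -0.3675  0.01  ]
rk [ 0.6336 -0.4537  0.01  ]
rk [ 0.4176 -0.3727  0.01  ]
rk [ 0.4163 -0.4651  0.01  ]
rod0 [ 0.5545 -0.2882  0.045 ]
rod1 [ 0.6888 -0.2886  0.045 ]
```

View pics/rack.png

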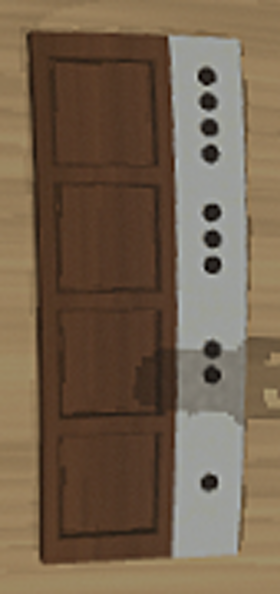

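Handle centre is at about (0.481, −0.288). The rack picture shows four empty pockets, with one dot at the −x end. I go down and grip the rod.

```bash
python3 -m jog '[{"gripper":0,"dx":0.001,"dy":-0.002,"dz":-0.05,"rx":0,"ry":0,"rz":0},{"gripper":0,"dx":0.001,"dy":-0.002,"dz":-0.1,"rx":0,"ry":0,"rz":0},{"gripper":0,"dx":0.001,"dy":-0.002,"dz":-0.14,"rx":0,"ry":0,"rz":0},{"gripper":0,"dx":0.001,"dy":-0.002,"dz":-0.17,"rx":0,"ry":0,"rz":0},{"gripper":0.3,"dx":0.001,"dy":-0.002,"dz":-0.2,"rx":0,"ry":0,"rz":0},{"gripper":0.3,"dx":0.001,"dy":-0.002,"dz":-0.22,"rx":0,"ry":0,"rz":0},{"gripper":0.3,"dx":0.001,"dy":-0.002,"dz":-0.231,"rx":0,"ry":0,"rz":0},{"gripper":0.3,"dx":0.001,"dy":-0.002,"dz":-0.231,"rx":0,"ry":0,"rz":0}]' 60; python3 -m jog '[{"gripper":1,"dx":0,"dy":0,"dz":0,"rx":0,"ry":0,"rz":0},{"gripper":1,"dx":0,"dy":0,"dz":0,"rx":0,"ry":0,"rz":0},{"gripper":1,"dx":0,"dy":0,"dz":0,"rx":0,"ry":0,"rz":0},{"gripper":1,"dx":0,"dy":0,"dz":0,"rx":0,"ry":0,"rz":0},{"gripper":1,"dx":0,"dy":0,"dz":0,"rx":0,"ry":0,"rz":0},{"gripper":1,"dx":0,"dy":0,"dz":0,"rx":0,"ry":0,"rz":0}]' 60
```

```text
t: 5.65
eef_pos: [0.4821, -0.2857, 0.0449]
tool_rot: [-0.003, -0.706, -0.004, 0.708]
contact_force: [0.0, 0.2, 0.4]
gripper_width: 0.7
t: 6.25
eef_pos: [0.4833, -0.287, 0.0474]
tool_rot: [0.003, 0.708, 0.002, -0.706]
contact_force: [-1.3, 0.4, 6.7]
gripper_width: 0.24
```

```bash
python3 -m jog '[{"gripper":1,"dx":0,"dy":0,"dz":0.03,"rx":0,"ry":0,"rz":0},{"gripper":1,"dx":0,"dy":0,"dz":0.07,"rx":0,"ry":0,"rz":0},{"gripper":1,"dx":0,"dy":0,"dz":0.11,"rx":0,"ry":0,"rz":0},{"gripper":1,"dx":0,"dy":0.02,"dz":0.13,"rx":0,"ry":0,"rz":6},{"gripper":1,"dx":0,"dy":0.05,"dz":0.13,"rx":0,"ry":0,"rz":14},{"gripper":1,"dx":0,"dy":0.08,"dz":0.13,"rx":0,"ry":0,"rz":22},{"gripper":1,"dx":0,"dy":0.11,"dz":0.13,"rx":0,"ry":0,"rz":30},{"gripper":1,"dx":0,"dy":0.14,"dz":0.13,"rx":0,"ry":0,"rz":38},{"gripper":1,"dx":0,"dy":0.17,"dz":0.13,"rx":0,"ry":0,"rz":46},{"gripper":1,"dx":0,"dy":0.20,"dz":0.13,"rx":0,"ry":0,"rz":54}]'; python3 -m jog '[{"gripper":1,"dx":0,"dy":0.01,"dz":0,"rx":0,"ry":0,"rz":7},{"gripper":1,"dx":0,"dy":0.02,"dz":0,"rx":0,"ry":0,"rz":14},{"gripper":1,"dx":0,"dy":0.03,"dz":0,"rx":0,"ry":0,"rz":21},{"gripper":1,"dx":0,"dy":0.04,"dz":0,"rx":0,"ry":0,"rz":28},{"gripper":1,"dx":0,"dy":0.05,"dz":0,"rx":0,"ry":0,"rz":35.5},{"gripper":1,"dx":0,"dy":0.05,"dz":0,"rx":0,"ry":0,"rz":35.5},{"gripper":1,"dx":0,"dy":0.05,"dz":0,"rx":0,"ry":0,"rz":35.5}]'; cat > see.py <<'E'
from h import *
import sys
o=get_obs();print(o['eef_pos'].round(4),o['q'].round(3),o['contact_force'].round(1)); R=quat(o['tool_rot']);print("rod dir",-R[:,2].round(4),"down",R[:,0].round(3))
c=cam("top");P=cloud(c)
for r in rings(c): print(*r)
# rod: thin points ahead of the gripper; fit line
zc=o['eef_pos'][2]; X,Y,Z=P[...,0],P[...,1],P[...,2]
m=(abs(X-o['eef_pos'][0])<.04)&(Y>o['eef_pos'][1]+.085)&(Y<o['eef_pos'][1]+.25)&(Z>zc-.025)&(Z<zc+.01)&(abs(Z-.0925)>.006)
q=P[m]
if len(q)>20: print("rod n",len(q),"ymax",q[:,1].max().round(4),"x at peg",np.polyval(np.polyfit(q[:,1],q[:,0],1),o['eef_pos'][1]+.21).round(4),"x at tcp",np.polyval(np.polyfit(q[:,1],q[:,0],1),o['eef_pos'][1]).round(4),"z",np.polyfit(q[:,1],q[:,2],1).round(3),np.median(q[:,2]).round(4))
cv2.imwrite("pics/%s.png"%sys.argv[1],c["pixels"])
E
python3 see.py s1
```

```text
t: 7.25
eef_pos: [0.4822, -0.0853, 0.1765]
tool_rot: [0.325, 0.628, 0.325, -0.627]
contact_force: [0.5, -0.0, -1.9]
gripper_width: 0.243
t: 7.95
eef_pos: [0.4824, -0.0369, 0.1763]
tool_rot: [0.499, 0.501, 0.499, -0.501]
contact_force: [-0.2, -0.3, -1.8]
gripper_width: 0.245
[ 0.4824 -0.0369  0.1763] [-0.481  0.238  0.499  2.081 -0.15   0.856  0.1  ] [-0.2 -0.3 -1.8]
rod dir [4.7e-03 1.0e+00 1.0e-04] down [ 0.001  0.    -1.   ]
0.5393 0.2895 0.0169 54 0.016 [7.0, 177.5, 139.5] [175.0, 217.0]
0.4807 0.2591 0.0169 65 0.015 [16.0, 111.0, 87.0] [184.0, 240.0]
0.426 0.3079 0.0164 55 0.016 [21.0, 168.0, 150.0] [161.0, 261.0]
rod n 137 ymax 0.1746 x at peg 0.4827 x at tcp 0.4798 z [-0.014  0.173] 0.172
```

```bash
python3 -m jog '[{"gripper":1,"dx":-0.002,"dy":0,"dz":-0.04,"rx":0,"ry":0,"rz":0},{"gripper":1,"dx":-0.002,"dy":0,"dz":-0.08,"rx":0,"ry":0,"rz":0},{"gripper":1,"dx":-0.002,"dy":0,"dz":-0.103,"rx":0,"ry":0,"rz":0},{"gripper":1,"dx":-0.002,"dy":0,"dz":-0.103,"rx":0,"ry":0,"rz":0},{"gripper":1,"dx":-0.002,"dy":0.03,"dz":-0.103,"rx":0,"ry":0,"rz":0},{"gripper":1,"dx":-0.002,"dy":0.06,"dz":-0.103,"rx":0,"ry":0,"rz":0},{"gripper":1,"dx":-0.002,"dy":0.08,"dz":-0.103,"rx":0,"ry":0,"rz":0},{"gripper":1,"dx":-0.002,"dy":0.087,"dz":-0.103,"rx":0,"ry":0,"rz":0},{"gripper":1,"dx":-0.002,"dy":0.087,"dz":-0.103,"rx":0,"ry":0,"rz":0}]'; python3 see.py s2; python3 -c "
import cv2
t=cv2.imread('pics/s2.png');cv2.imwrite('pics/s2c.png',cv2.resize(t[190:290,140:290],(750,500),interpolation=cv2.INTER_CUBIC))"
```

```text
t: 8.9
eef_pos: [0.4813, 0.051, 0.074]
tool_rot: [0.5, 0.501, 0.499, -0.5]
contact_force: [0.2, -0.5, -0.9]
gripper_width: 0.24
[0.4813 0.051  0.074 ] [-0.578  0.412  0.42   2.155 -0.284  0.623  0.042] [ 0.2 -0.5 -0.9]
rod dir [6.e-04 1.e+00 5.e-04] down [ 0.002  0.    -1.   ]
0.539 0.2896 0.0166 53 0.015 [7.0, 178.0, 133.0] [175.0, 217.0]
0.4808 0.2587 0.0168 50 0.015 [15.0, 106.0, 85.5] [184.0, 240.0]
0.4258 0.3075 0.0166 55 0.016 [21.0, 166.0, 152.0] [161.0, 261.0]
rod n 106 ymax 0.2613 x at peg 0.4806 x at tcp 0.4798 z [-0.012  0.072] 0.0691
```

View pics/s2c.png

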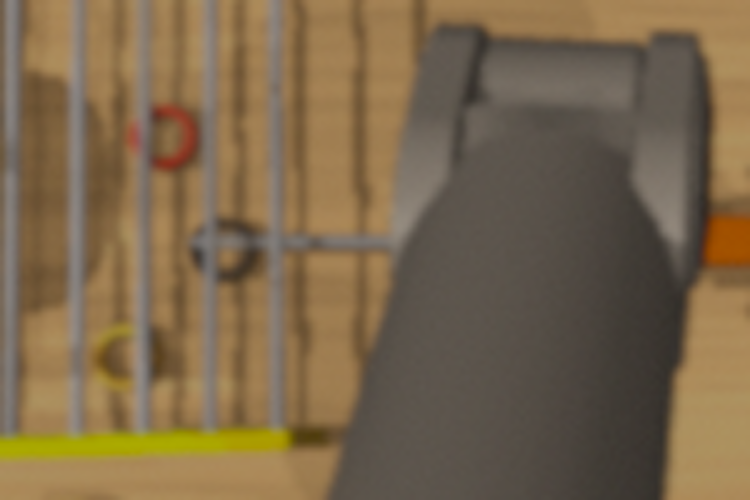

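The rod passes under the bars and, after allowing for parallax, its peg stands over the black ring's bore: 3-D peg at (0.481, 0.258), ring at (0.481, 0.259). I lower it and draw the ring out.

```bash
python3 -m jog '[{"gripper":1,"dx":0,"dy":0,"dz":-0.01,"rx":0,"ry":0,"rz":0},{"gripper":1,"dx":0,"dy":0,"dz":-0.02,"rx":0,"ry":0,"rz":0},{"gripper":1,"dx":0,"dy":0,"dz":-0.027,"rx":0,"ry":0,"rz":0},{"gripper":1,"dx":0,"dy":0,"dz":-0.027,"rx":0,"ry":0,"rz":0}]'; python3 -m jog '[{"gripper":1,"dx":0,"dy":-0.008,"dz":0,"rx":0,"ry":0,"rz":0},{"gripper":1,"dx":0,"dy":-0.02,"dz":0,"rx":0,"ry":0,"rz":0},{"gripper":1,"dx":0,"dy":-0.035,"dz":0,"rx":0,"ry":0,"rz":0},{"gripper":1,"dx":0,"dy":-0.05,"dz":0,"rx":0,"ry":0,"rz":0},{"gripper":1,"dx":0,"dy":-0.065,"dz":0,"rx":0,"ry":0,"rz":0},{"gripper":1,"dx":0,"dy":-0.08,"dz":0,"rx":0,"ry":0,"rz":0},{"gripper":1,"dx":0,"dy":-0.095,"dz":0,"rx":0,"ry":0,"rz":0},{"gripper":1,"dx":0,"dy":-0.11,"dz":0,"rx":0,"ry":0,"rz":0},{"gripper":1,"dx":0,"dy":-0.125,"dz":0,"rx":0,"ry":0,"rz":0},{"gripper":1,"dx":0,"dy":-0.137,"dz":0,"rx":0,"ry":0,"rz":0}]'; python3 see.py s3
```

```text
t: 9.35
eef_pos: [0.4793, 0.0496, 0.0445]
tool_rot: [-0.499, -0.5, -0.5, 0.502]
contact_force: [-0.1, -0.1, -2.1]
gripper_width: 0.242
t: 10.35
eef_pos: [0.4803, -0.0886, 0.0463]
tool_rot: [0.499, 0.501, 0.499, -0.501]
contact_force: [-0.9, -0.3, -1.7]
gripper_width: 0.244
[ 0.4803 -0.0886  0.0463] [-0.254  0.469  0.381  2.156 -0.317  0.568  0.355] [-0.9 -0.3 -1.7]
rod dir [ 3.2e-03  1.0e+00 -5.0e-04] down [ 0.001 -0.    -1.   ]
0.5386 0.2909 0.0171 63 0.016 [8.0, 176.0, 144.0] [173.0, 217.0]
0.4799 0.1292 0.017 70 0.016 [15.0, 118.0, 87.0] [234.0, 240.0]
0.4255 0.308 0.0166 55 0.016 [21.0, 165.0, 152.0] [161.0, 261.0]
rod n 149 ymax 0.1216 x at peg 0.4798 x at tcp 0.4789 z [-0.012  0.042] 0.0409
```

```bash
python3 -m jog '[{"gripper":1,"dx":0,"dy":0,"dz":0.015,"rx":0,"ry":0,"rz":0},{"gripper":1,"dx":0,"dy":0,"dz":0.028,"rx":0,"ry":0,"rz":0},{"gripper":1,"dx":0.03,"dy":0,"dz":0.028,"rx":0,"ry":0,"rz":0},{"gripper":1,"dx":0.059,"dy":0.02,"dz":0.028,"rx":0,"ry":0,"rz":0},{"gripper":1,"dx":0.059,"dy":0.06,"dz":0.028,"rx":0,"ry":0,"rz":0},{"gripper":1,"dx":0.059,"dy":0.1,"dz":0.028,"rx":0,"ry":0,"rz":0},{"gripper":1,"dx":0.059,"dy":0.14,"dz":0.028,"rx":0,"ry":0,"rz":0},{"gripper":1,"dx":0.059,"dy":0.165,"dz":0.028,"rx":0,"ry":0,"rz":0},{"gripper":1,"dx":0.059,"dy":0.17,"dz":0.028,"rx":0,"ry":0,"rz":0},{"gripper":1,"dx":0.059,"dy":0.17,"dz":0.028,"rx":0,"ry":0,"rz":0}]'; python3 see.py s4
```

```text
t: 11.4
eef_pos: [0.5394, 0.0847, 0.0743]
tool_rot: [0.5, 0.5, 0.5, -0.499]
contact_force: [-0.8, 0.4, -1.3]
gripper_width: 0.24
[0.5394 0.0847 0.0743] [-0.584  0.494  0.401  2.012 -0.296  0.69   0.005] [-0.8  0.4 -1.3]
rod dir [-1.2e-03  1.0e+00  3.0e-04] down [ 0.  0. -1.]
0.539 0.2897 0.0166 46 0.016 [6.0, 168.5, 128.0] [174.0, 217.0]
0.4258 0.3078 0.0163 54 0.016 [21.0, 165.5, 155.0] [161.0, 261.0]
rod n 49 ymax 0.2959 x at peg 0.5382 x at tcp 0.5378 z [-0.034  0.078] 0.0696
```

```bash
python3 -m jog '[{"gripper":1,"dx":0,"dy":-0.002,"dz":-0.01,"rx":0,"ry":0,"rz":0},{"gripper":1,"dx":0,"dy":-0.002,"dz":-0.02,"rx":0,"ry":0,"rz":0},{"gripper":1,"dx":0,"dy":-0.002,"dz":-0.028,"rx":0,"ry":0,"rz":0},{"gripper":1,"dx":0,"dy":-0.002,"dz":-0.028,"rx":0,"ry":0,"rz":0},{"gripper":1,"dx":0,"dy":-0.01,"dz":-0.028,"rx":0,"ry":0,"rz":0},{"gripper":1,"dx":0,"dy":-0.022,"dz":-0.028,"rx":0,"ry":0,"rz":0}]'; python3 -m jog '[{"gripper":1,"dx":0,"dy":-0.016,"dz":0,"rx":0,"ry":0,"rz":0},{"gripper":1,"dx":0,"dy":-0.032,"dz":0,"rx":0,"ry":0,"rz":0},{"gripper":1,"dx":0,"dy":-0.048,"dz":0,"rx":0,"ry":0,"rz":0},{"gripper":1,"dx":0,"dy":-0.064,"dz":0,"rx":0,"ry":0,"rz":0},{"gripper":1,"dx":0,"dy":-0.08,"dz":0,"rx":0,"ry":0,"rz":0},{"gripper":1,"dx":0,"dy":-0.096,"dz":0,"rx":0,"ry":0,"rz":0},{"gripper":1,"dx":0,"dy":-0.112,"dz":0,"rx":0,"ry":0,"rz":0},{"gripper":1,"dx":0,"dy":-0.128,"dz":0,"rx":0,"ry":0,"rz":0},{"gripper":1,"dx":0,"dy":-0.14,"dz":0,"rx":0,"ry":0,"rz":0},{"gripper":1,"dx":0,"dy":-0.148,"dz":0,"rx":0,"ry":0,"rz":0}]'; python3 see.py s5
```

```text
t: 12.05
eef_pos: [0.5396, 0.0613, 0.046]
tool_rot: [0.5, 0.5, 0.5, -0.5]
contact_force: [0.0, 0.8, -1.0]
gripper_width: 0.242
t: 13.05
eef_pos: [0.5392, -0.0885, 0.046]
tool_rot: [-0.499, -0.501, -0.499, 0.501]
contact_force: [0.1, 0.4, -0.4]
gripper_width: 0.243
[ 0.5392 -0.0885  0.046 ] [-0.239  0.539  0.369  2.022 -0.317  0.635  0.336] [ 0.1  0.4 -0.4]
rod dir [ 3.4e-03  1.0e+00 -3.0e-04] down [ 0. -0. -1.]
0.5386 0.1292 0.0169 74 0.016 [6.0, 185.0, 149.0] [235.0, 217.0]
0.4806 0.1273 0.0167 75 0.015 [15.0, 119.0, 89.0] [235.0, 239.0]
0.4256 0.3082 0.0168 55 0.016 [21.0, 166.0, 156.0] [161.0, 261.0]
rod n 102 ymax 0.1222 x at peg 0.5389 x at tcp 0.5383 z [-0.025  0.043] 0.0416
```

```bash
python3 -m jog '[{"gripper":1,"dx":0,"dy":0,"dz":0.015,"rx":0,"ry":0,"rz":0},{"gripper":1,"dx":0,"dy":0,"dz":0.028,"rx":0,"ry":0,"rz":0},{"gripper":1,"dx":-0.03,"dy":0.015,"dz":0.028,"rx":0,"ry":0,"rz":0},{"gripper":1,"dx":-0.06,"dy":0.045,"dz":0.028,"rx":0,"ry":0,"rz":0},{"gripper":1,"dx":-0.085,"dy":0.08,"dz":0.028,"rx":0,"ry":0,"rz":0},{"gripper":1,"dx":-0.105,"dy":0.12,"dz":0.028,"rx":0,"ry":0,"rz":0},{"gripper":1,"dx":-0.113,"dy":0.155,"dz":0.028,"rx":0,"ry":0,"rz":0},{"gripper":1,"dx":-0.113,"dy":0.18,"dz":0.028,"rx":0,"ry":0,"rz":0},{"gripper":1,"dx":-0.113,"dy":0.189,"dz":0.028,"rx":0,"ry":0,"rz":0},{"gripper":1,"dx":-0.113,"dy":0.189,"dz":0.028,"rx":0,"ry":0,"rz":0}]'; python3 see.py s6
```

```text
t: 14.1
eef_pos: [0.427, 0.1044, 0.0748]
tool_rot: [0.501, 0.5, 0.5, -0.499]
contact_force: [-0.6, -2.0, -1.1]
gripper_width: 0.242
[0.427  0.1044 0.0748] [-0.716  0.346  0.396  2.252 -0.242  0.581 -0.135] [-0.6 -2.  -1.1]
rod dir [-0.0023  1.      0.0012] down [ 0.002  0.001 -1.   ]
0.5392 0.128 0.0172 76 0.016 [6.5, 195.0, 149.0] [235.0, 217.0]
0.4257 0.3079 0.0164 46 0.016 [21.0, 164.0, 151.5] [161.0, 261.0]
rod n 42 ymax 0.3105 x at peg 0.426 x at tcp 0.4254 z [-0.003  0.071] 0.0707
```

```bash
python3 -m jog '[{"gripper":1,"dx":0,"dy":0,"dz":-0.01,"rx":0,"ry":0,"rz":0},{"gripper":1,"dx":0,"dy":0,"dz":-0.02,"rx":0,"ry":0,"rz":0},{"gripper":1,"dx":0,"dy":0,"dz":-0.028,"rx":0,"ry":0,"rz":0},{"gripper":1,"dx":0,"dy":0,"dz":-0.028,"rx":0,"ry":0,"rz":0},{"gripper":1,"dx":0,"dy":-0.01,"dz":-0.028,"rx":0,"ry":0,"rz":0},{"gripper":1,"dx":0,"dy":-0.022,"dz":-0.028,"rx":0,"ry":0,"rz":0},{"gripper":1,"dx":0,"dy":-0.037,"dz":-0.028,"rx":0,"ry":0,"rz":0}]'; python3 -m jog '[{"gripper":1,"dx":0,"dy":-0.016,"dz":0,"rx":0,"ry":0,"rz":0},{"gripper":1,"dx":0.002,"dy":-0.032,"dz":0,"rx":0,"ry":0,"rz":0},{"gripper":1,"dx":0.004,"dy":-0.048,"dz":0,"rx":0,"ry":0,"rz":0},{"gripper":1,"dx":0.006,"dy":-0.064,"dz":0,"rx":0,"ry":0,"rz":0},{"gripper":1,"dx":0.008,"dy":-0.08,"dz":0,"rx":0,"ry":0,"rz":0},{"gripper":1,"dx":0.01,"dy":-0.096,"dz":0,"rx":0,"ry":0,"rz":0},{"gripper":1,"dx":0.01,"dy":-0.112,"dz":0,"rx":0,"ry":0,"rz":0},{"gripper":1,"dx":0.01,"dy":-0.128,"dz":0,"rx":0,"ry":0,"rz":0},{"gripper":1,"dx":0.01,"dy":-0.142,"dz":0,"rx":0,"ry":0,"rz":0},{"gripper":1,"dx":0.01,"dy":-0.15,"dz":0,"rx":0,"ry":0,"rz":0}]'; python3 see.py s7
```

```text
t: 14.85
eef_pos: [0.4266, 0.0644, 0.0461]
tool_rot: [0.5, 0.5, 0.5, -0.5]
contact_force: [0.8, -0.1, -1.2]
gripper_width: 0.243
t: 15.85
eef_pos: [0.436, -0.0868, 0.0463]
tool_rot: [0.499, 0.501, 0.499, -0.501]
contact_force: [0.3, 0.1, -1.7]
gripper_width: 0.239
[ 0.436  -0.0868  0.0463] [-0.242  0.411  0.357  2.252 -0.285  0.518  0.333] [ 0.3  0.1 -1.7]
rod dir [ 4.1e-03  1.0e+00 -4.0e-04] down [ 0.001 -0.    -1.   ]
0.5391 0.1281 0.0171 74 0.016 [6.0, 196.0, 148.0] [235.0, 217.0]
0.4587 0.1303 0.0388 150 0.016 [17.0, 127.0, 128.5] [234.0, 248.0]
rod n 104 ymax 0.1234 x at peg 0.4368 x at tcp 0.4344 z [-0.034  0.044] 0.0418
```

```bash
python3 -m jog '[{"gripper":1,"dx":0,"dy":0,"dz":0.03,"rx":0,"ry":0,"rz":0},{"gripper":1,"dx":0,"dy":0,"dz":0.07,"rx":0,"ry":0,"rz":0},{"gripper":1,"dx":0,"dy":0,"dz":0.11,"rx":0,"ry":0,"rz":0},{"gripper":1,"dx":0.01,"dy":-0.01,"dz":0.13,"rx":0,"ry":0,"rz":-7.5},{"gripper":1,"dx":0.02,"dy":-0.03,"dz":0.13,"rx":0,"ry":0,"rz":-15.5},{"gripper":1,"dx":0.03,"dy":-0.05,"dz":0.13,"rx":0,"ry":0,"rz":-23.5},{"gripper":1,"dx":0.04,"dy":-0.07,"dz":0.13,"rx":0,"ry":0,"rz":-31.5},{"gripper":1,"dx":0.046,"dy":-0.09,"dz":0.13,"rx":0,"ry":0,"rz":-39.5},{"gripper":1,"dx":0.046,"dy":-0.11,"dz":0.13,"rx":0,"ry":0,"rz":-47.5},{"gripper":1,"dx":0.046,"dy":-0.13,"dz":0.13,"rx":0,"ry":0,"rz":-55.5}]'; python3 -m jog '[{"gripper":1,"dx":0,"dy":-0.015,"dz":0,"rx":0,"ry":0,"rz":-7},{"gripper":1,"dx":0,"dy":-0.03,"dz":0,"rx":0,"ry":0,"rz":-14},{"gripper":1,"dx":0,"dy":-0.045,"dz":0,"rx":0,"ry":0,"rz":-21},{"gripper":1,"dx":0,"dy":-0.06,"dz":0,"rx":0,"ry":0,"rz":-28},{"gripper":1,"dx":0,"dy":-0.072,"dz":0,"rx":0,"ry":0,"rz":-34},{"gripper":1,"dx":0,"dy":-0.072,"dz":-0.03,"rx":0,"ry":0,"rz":-34},{"gripper":1,"dx":0,"dy":-0.072,"dz":-0.06,"rx":0,"ry":0,"rz":-34},{"gripper":1,"dx":0,"dy":-0.072,"dz":-0.09,"rx":0,"ry":0,"rz":-34},{"gripper":1,"dx":0,"dy":-0.072,"dz":-0.105,"rx":0,"ry":0,"rz":-34},{"gripper":1,"dx":0,"dy":-0.072,"dz":-0.105,"rx":0,"ry":0,"rz":-34}]'; python3 see.py s8;  python3 - <<'E'
from h import *
c=cam("top");P=cloud(c);X,Y,Z=P[...,0],P[...,1],P[...,2]
m=(X>.56)&(X<.72)&(Y<-.25)&(Y>-.33)&(Z>.04)&(Z<.09)
q=P[m];print(len(q),q.max(0),np.polyfit(q[:,0],q[:,1],1))
E
```

```text
t: 16.9
eef_pos: [0.4822, -0.215, 0.1758]
tool_rot: [-0.207, -0.676, -0.208, 0.676]
contact_force: [0.8, 0.2, -1.6]
gripper_width: 0.239
t: 17.9
eef_pos: [0.481, -0.2856, 0.0692]
tool_rot: [-0.002, -0.706, -0.003, 0.708]
contact_force: [0.1, -0.9, -1.5]
gripper_width: 0.237
[ 0.481  -0.2856  0.0692] [-0.102  0.6    0.705  1.993 -0.562  0.755 -0.622] [ 0.1 -0.9 -1.5]
rod dir [ 1.      0.0074 -0.0036] down [-0.004  0.002 -1.   ]
0.5391 0.1279 0.0171 75 0.015 [6.0, 195.0, 151.0] [235.0, 217.0]
0.4587 0.13 0.0388 155 0.016 [17.0, 132.0, 138.0] [235.0, 249.0]
222 [ 0.7198767  -0.25020496  0.08751067] [ 0.16427423 -0.3844332 ]
```

```bash
python3 -m jog '[{"gripper":1,"dx":0,"dy":0,"dz":-0.012,"rx":0,"ry":0,"rz":0},{"gripper":1,"dx":0,"dy":0,"dz":-0.02,"rx":0,"ry":0,"rz":0},{"gripper":1,"dx":0,"dy":0,"dz":-0.0245,"rx":0,"ry":0,"rz":0},{"gripper":1,"dx":0,"dy":0,"dz":-0.0245,"rx":0,"ry":0,"rz":0},{"gripper":0.6,"dx":0,"dy":0,"dz":-0.0245,"rx":0,"ry":0,"rz":0},{"gripper":0.4,"dx":0,"dy":0,"dz":-0.0245,"rx":0,"ry":0,"rz":0},{"gripper":0.3,"dx":0,"dy":0,"dz":-0.0245,"rx":0,"ry":0,"rz":0},{"gripper":0.3,"dx":0,"dy":0,"dz":-0.0245,"rx":0,"ry":0,"rz":0},{"gripper":0.3,"dx":0,"dy":0,"dz":-0.0245,"rx":0,"ry":0,"rz":0}]'; python3 -m jog '[{"gripper":0.3,"dx":0,"dy":0,"dz":0.02,"rx":0,"ry":0,"rz":0},{"gripper":0.3,"dx":0,"dy":0,"dz":0.06,"rx":0,"ry":0,"rz":0},{"gripper":0.3,"dx":0,"dy":0,"dz":0.11,"rx":0,"ry":0,"rz":0},{"gripper":0.3,"dx":0,"dy":0,"dz":0.16,"rx":0,"ry":0,"rz":0},{"gripper":0.3,"dx":0,"dy":0,"dz":0.21,"rx":0,"ry":0,"rz":0},{"gripper":0.3,"dx":0,"dy":0,"dz":0.23,"rx":0,"ry":0,"rz":0},{"gripper":0.3,"dx":0,"dy":0,"dz":0.23,"rx":0,"ry":0,"rz":0}]'; python3 - <<'E'
from h import *
o=get_obs();print(o['eef_pos'],o['q'].round(2))
c=cam("wrist");cv2.imwrite("pics/w2.png",c["pixels"])
for n,u,v in [("p4",330+104/3.3,50+112/3.3),("p3",330+107/3.3,50+238/3.3),("p2",330+108/3.3,50+362/3.3),("p1",330+108/3.3,50+486/3.3)]: print(n,wf(c,u,v,.01).round(4))
E
```

```text
t: 18.9
eef_pos: [0.4824, -0.2866, 0.0463]
tool_rot: [-0.003, -0.707, -0.003, 0.707]
contact_force: [0.1, -0.6, 0.6]
gripper_width: 0.703
t: 19.6
eef_pos: [0.4839, -0.2877, 0.2798]
tool_rot: [0.003, 0.709, 0.002, -0.705]
contact_force: [-0.3, -0.4, -0.4]
gripper_width: 0.702
[ 0.48389526 -0.28773243  0.27979394] [-0.31  0.33  0.94  1.81 -0.3   1.14 -0.83]
p4 [ 0.6048 -0.3967  0.01  ]
p3 [ 0.5544 -0.3989  0.01  ]
p2 [ 0.5048 -0.4014  0.01  ]
p1 [ 0.4539 -0.4046  0.01  ]
```

View pics/w2.png

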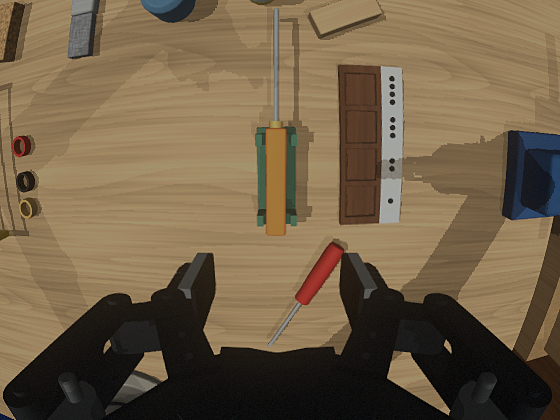

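```bash
python3 - <<'E'
from h import *
for n,f in(("wrist",wf),("top",w)):
    c=cam(n);m=cut_out(n,"rack")[0]["mask"] if n=="top" else None
    hsv=cv2.cvtColor(c["pixels"],cv2.COLOR_BGR2HSV).astype(int)
    V,S=hsv[...,2],hsv[...,1]
    b=((V<125)&(S>115)).astype(np.uint8)
    r=np.zeros_like(b)
    if n=="wrist": r[50:235,325:395]=1
    else: r[180:270,415:450]=1
    b=cv2.morphologyEx(b*r,cv2.MORPH_CLOSE,np.ones((5,5)))
    k,lab,st,ce=cv2.connectedComponentsWithStats(b);i=1+np.argmax(st[1:,4])
    v,u=np.nonzero(lab==i)
    X=np.array([f(c,a,d,.01)[:2] for a,d in zip(u,v)],np.float32)
    rc=cv2.minAreaRect(X);print(n,rc,st[i])
    print(cv2.boxPoints(rc).round(4).tolist(), X.mean(0))
E
```

```text
wrist ((0.5234829783439636, -0.39733654260635376), (0.2139730155467987, 0.05726342648267746), 2.2856972217559814) [ 339   63   44  161 6654]
[[0.4153999984264374, -0.37299999594688416], [0.41769999265670776, -0.4302000105381012], [0.6315000057220459, -0.42170000076293945], [0.6291999816894531, -0.3644999861717224]] [ 0.5259616  -0.39682078]
top ((0.5835971832275391, -0.39077097177505493), (0.05982654169201851, 0.09445083886384964), 87.64727783203125) [423 182  24  36 620]
[[0.5351999998092651, -0.4187000095844269], [0.6295999884605408, -0.42260000109672546], [0.6320000290870667, -0.3628000020980835], [0.5375999808311462, -0.3589000105857849]] [ 0.59114176 -0.3890483 ]
```

```bash
cat > rg.py <<'E'
from h import *
c=cam("top");P=cloud(c)
hsv=cv2.cvtColor(c["pixels"],cv2.COLOR_BGR2HSV)
m=((P[...,0]>.38)&(P[...,0]<.63)&(P[...,1]>-.1)&(P[...,1]<.37)&(P[...,2]<.026)&(P[...,2]>.008)).astype(np.uint8)
k,lab,st,ce=cv2.connectedComponentsWithStats(m,connectivity=4)
for i in range(1,k):
    if st[i,4]<20: continue
    q=P[lab==i];(x,y),r=cv2.minEnclosingCircle(q[:,:2].astype(np.float32));print(round(x,4),round(y,4),round(r,4),st[i,4],np.median(hsv[lab==i],0))
o=get_obs();print("tcp",o['eef_pos'].round(4),"tool y",quat(o['tool_rot'])[:,1].round(3))
E
python3 rg.py
```

```text
0.539 0.1282 0.017 74 [  6. 195. 144.]
0.4805 0.1272 0.0174 76 [ 15. 121.  81.]
0.4355 0.1297 0.0167 73 [ 20. 171. 151.]
tcp [ 0.4817 -0.2859  0.2749] tool y [ 0.007 -1.    -0.001]
```

```bash
python3 -m jog '[{"gripper":0.3,"dx":0,"dy":0.04,"dz":0,"rx":0,"ry":0,"rz":0},{"gripper":0.3,"dx":0,"dy":0.085,"dz":0,"rx":0,"ry":0,"rz":0},{"gripper":0.3,"dx":0,"dy":0.13,"dz":-0.01,"rx":0,"ry":0,"rz":0},{"gripper":0.3,"dx":0,"dy":0.175,"dz":-0.02,"rx":0,"ry":0,"rz":0},{"gripper":0.3,"dx":0,"dy":0.22,"dz":-0.04,"rx":0,"ry":0,"rz":0},{"gripper":0.3,"dx":-0.005,"dy":0.26,"dz":-0.06,"rx":0,"ry":0,"rz":0},{"gripper":0.3,"dx":-0.015,"dy":0.305,"dz":-0.08,"rx":0,"ry":0,"rz":0},{"gripper":0.3,"dx":-0.03,"dy":0.35,"dz":-0.1,"rx":0,"ry":0,"rz":0},{"gripper":0.3,"dx":-0.04,"dy":0.39,"dz":-0.12,"rx":0,"ry":0,"rz":0},{"gripper":0.3,"dx":-0.046,"dy":0.417,"dz":-0.14,"rx":0,"ry":0,"rz":0}]' 40; python3 -m jog '[{"gripper":0.3,"dx":0,"dy":0,"dz":0,"rx":0,"ry":0,"rz":0},{"gripper":0.3,"dx":0,"dy":0,"dz":0,"rx":0,"ry":0,"rz":0}]'; python3 rg.py
```

```text
t: 20.85
eef_pos: [0.4344, 0.1331, 0.1346]
tool_rot: [-0.004, -0.706, -0.003, 0.708]
contact_force: [1.3, 0.1, -0.3]
gripper_width: 0.701
t: 21.05
eef_pos: [0.4355, 0.13, 0.1354]
tool_rot: [-0.004, -0.706, -0.002, 0.708]
contact_force: [1.1, -1.1, 0.4]
gripper_width: 0.696
0.5393 0.1279 0.0171 74 [  6. 196. 150.]
0.4811 0.127 0.0169 58 [ 15.  113.5  83. ]
tcp [0.4363 0.1294 0.1361] tool y [ 0.006 -1.     0.001]
```

```bash
python3 -m jog '[{"gripper":0.3,"dx":0,"dy":0,"dz":-0.04,"rx":0,"ry":0,"rz":0},{"gripper":0.3,"dx":0,"dy":0,"dz":-0.075,"rx":0,"ry":0,"rz":0},{"gripper":0.3,"dx":0,"dy":0,"dz":-0.1,"rx":0,"ry":0,"rz":0},{"gripper":0.3,"dx":0,"dy":0,"dz":-0.113,"rx":0,"ry":0,"rz":0},{"gripper":0.3,"dx":0,"dy":0,"dz":-0.113,"rx":0,"ry":0,"rz":0},{"gripper":0.9,"dx":0,"dy":0,"dz":-0.113,"rx":0,"ry":0,"rz":0},{"gripper":0.9,"dx":0,"dy":0,"dz":-0.113,"rx":0,"ry":0,"rz":0},{"gripper":0.9,"dx":0,"dy":0,"dz":-0.113,"rx":0,"ry":0,"rz":0},{"gripper":0.9,"dx":0,"dy":0,"dz":-0.113,"rx":0,"ry":0,"rz":0}]' 40; python3 -m jog '[{"gripper":0.9,"dx":0,"dy":0,"dz":0.02,"rx":0,"ry":0,"rz":0},{"gripper":0.9,"dx":0,"dy":0,"dz":0.06,"rx":0,"ry":0,"rz":0},{"gripper":0.9,"dx":0.005,"dy":-0.03,"dz":0.1,"rx":0,"ry":0,"rz":0},{"gripper":0.9,"dx":0.02,"dy":-0.06,"dz":0.12,"rx":0,"ry":0,"rz":0}]'; python3 rg.py
```

```text
t: 22.0
eef_pos: [0.4369, 0.1309, 0.0241]
tool_rot: [0.002, 0.708, 0.003, -0.707]
contact_force: [-0.7, -0.1, -0.5]
gripper_width: 0.106
t: 22.4
eef_pos: [0.4567, 0.0707, 0.146]
tool_rot: [0.003, 0.708, 0.004, -0.706]
contact_force: [1.1, -0.5, -0.2]
gripper_width: 0.1
tcp [0.461  0.0653 0.1487] tool y [ 0.003 -1.    -0.002]
```

```bash
python3 -m jog '[{"gripper":0.9,"dx":0.01,"dy":-0.045,"dz":0.02,"rx":0,"ry":0,"rz":0},{"gripper":0.9,"dx":0.01,"dy":-0.09,"dz":0.04,"rx":0,"ry":0,"rz":0},{"gripper":0.9,"dx":0.01,"dy":-0.135,"dz":0.06,"rx":0,"ry":0,"rz":0},{"gripper":0.9,"dx":0.01,"dy":-0.18,"dz":0.08,"rx":0,"ry":0,"rz":0},{"gripper":0.9,"dx":0.01,"dy":-0.225,"dz":0.08,"rx":0,"ry":0,"rz":0}]'; python3 rg.py; python3 -c "
from h import *
c=cam('top');cv2.imwrite('pics/t9.png',cv2.resize(c['pixels'][150:320,130:400],(800,504)))"
```

```text
t: 22.95
eef_pos: [0.4677, -0.1564, 0.226]
tool_rot: [0.002, 0.709, 0.003, -0.705]
contact_force: [1.1, 0.3, -0.4]
gripper_width: 0.1
0.5394 0.1277 0.0171 75 [  7. 196. 145.]
0.4809 0.1273 0.0172 76 [ 15.  119.5  82.5]
0.4357 0.1298 0.0169 76 [ 21. 167. 153.]
tcp [ 0.466  -0.1645  0.2258] tool y [-0.001 -1.     0.003]
```

View pics/t9.png

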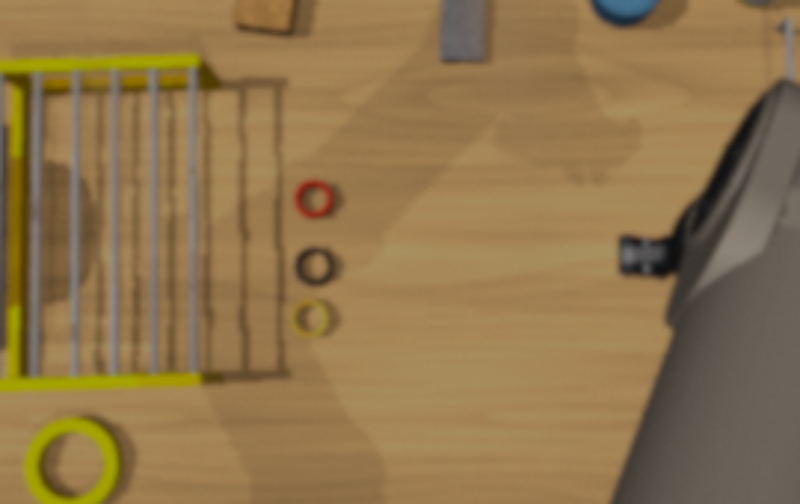

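The brass ring did not move (0.4357, 0.1298), so the fingers closed without catching it. I go back, descend open, and look before closing.

```bash
python3 -m jog '[{"gripper":0.3,"dx":0,"dy":0.045,"dz":0,"rx":0,"ry":0,"rz":0},{"gripper":0.3,"dx":0,"dy":0.09,"dz":-0.01,"rx":0,"ry":0,"rz":0},{"gripper":0.3,"dx":-0.005,"dy":0.135,"dz":-0.03,"rx":0,"ry":0,"rz":0},{"gripper":0.3,"dx":-0.01,"dy":0.18,"dz":-0.06,"rx":0,"ry":0,"rz":0},{"gripper":0.3,"dx":-0.02,"dy":0.225,"dz":-0.08,"rx":0,"ry":0,"rz":0},{"gripper":0.3,"dx":-0.03,"dy":0.265,"dz":-0.1,"rx":0,"ry":0,"rz":0},{"gripper":0.3,"dx":-0.03,"dy":0.285,"dz":-0.12,"rx":0,"ry":0,"rz":0},{"gripper":0.3,"dx":-0.03,"dy":0.285,"dz":-0.16,"rx":0,"ry":0,"rz":0},{"gripper":0.3,"dx":-0.03,"dy":0.285,"dz":-0.19,"rx":0,"ry":0,"rz":0},{"gripper":0.3,"dx":-0.03,"dy":0.285,"dz":-0.2,"rx":0,"ry":0,"rz":0}]'; python3 -c "
from h import *
c=cam('wrist');cv2.imwrite('pics/w3.png',c['pixels'])
print(get_obs()['eef_pos'],get_obs()['q'].round(2))"
```

```text
t: 24.05
eef_pos: [0.434, 0.1306, 0.021]
tool_rot: [-0.004, -0.706, -0.002, 0.709]
contact_force: [-0.1, 0.1, 0.9]
gripper_width: 0.696
[0.43437323 0.13021822 0.02114118] [-0.88  0.52  0.55  2.25 -0.56  0.51 -1.44]
```

View pics/w3.png

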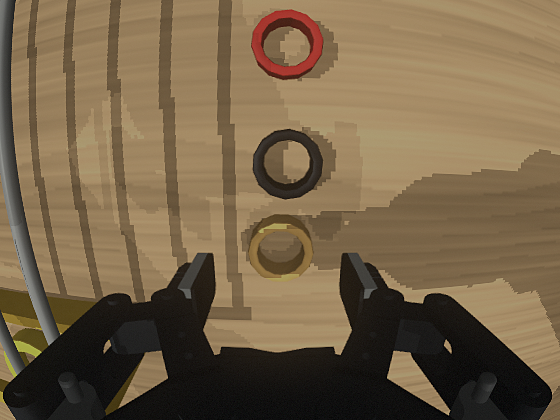

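```bash
python3 - <<'E'
from h import *
c=cam("wrist");K=c["camera_matrix"];T=c["cam_to_world"]
def pr(p):
    q=T[:3,:3].T@(np.array(p)-T[:3,3]);r=np.hypot(q[0],q[1]);th=np.arctan2(r,q[2]);return (K[0,2]+K[0,0]*th*q[0]/r,K[1,2]+K[1,1]*th*q[1]/r)
o=get_obs();e=o['eef_pos'];print(e,T[:3,3])
print("tcp",pr(e),"tip",pr(e-[0,0,.019]),"ring top",pr([.4357,.1298,.016]),"ring bot",pr([.4357,.1298,0]))
print("red top",pr([.5394,.1277,.016]),"black top",pr([.4809,.1273,.016]))
for y in(-.03,.03):
  for z in (0,-.019): print("pad",y,z,pr(e+[0,y,z]))
print(wf(c,287,44,.016),wf(c,287,162,.016),wf(c,280,243,.016))
E
```

```text
[0.43536702 0.13020006 0.02262277] [0.50282566 0.13119159 0.16844863]
tcp (np.float64(276.95287684324796), np.float64(259.7847770323308)) tip (np.float64(276.85047555934443), np.float64(245.2134074528159)) ring top (np.float64(277.7034639196571), np.float64(253.77079051335693)) ring bot (np.float64(277.55677591339753), np.float64(242.20444885400363))
red top (np.float64(284.22280839663233), np.float64(42.39770590004861)) black top (np.float64(283.8571617281823), np.float64(165.39665519303352))
pad -0.03 0 (np.float64(337.1496921829203), np.float64(259.5918512565237))
pad -0.03 -0.019 (np.float64(331.17677492914794), np.float64(245.24106898590603))
pad 0.03 0 (np.float64(216.62761422302648), np.float64(258.82893991176235))
pad 0.03 -0.019 (np.float64(222.42848243005753), np.float64(244.5201305861922))
[0.53862991 0.12641316 0.016     ] [0.48253885 0.12583766 0.016     ] [0.44165161 0.12869621 0.016     ]
```

```bash
python3 -m jog '[{"gripper":0.5,"dx":0.001,"dy":0,"dz":0,"rx":0,"ry":0,"rz":0},{"gripper":0.5,"dx":0.001,"dy":0,"dz":0,"rx":0,"ry":0,"rz":0},{"gripper":0.5,"dx":0.001,"dy":0,"dz":0,"rx":0,"ry":0,"rz":0},{"gripper":0.5,"dx":0.001,"dy":0,"dz":-0.003,"rx":0,"ry":0,"rz":0},{"gripper":0.5,"dx":0.001,"dy":0,"dz":-0.003,"rx":0,"ry":0,"rz":0}]'; python3 -c "
from h import *
c=cam('wrist');cv2.imwrite('pics/w4.png',cv2.resize(c['pixels'][200:350,170:390],(800,545)))"
```

```text
t: 24.65
eef_pos: [0.4374, 0.1307, 0.0205]
tool_rot: [0.002, 0.707, 0.003, -0.707]
contact_force: [-0.7, 0.2, 0.6]
gripper_width: 0.498
```

View pics/w4.png

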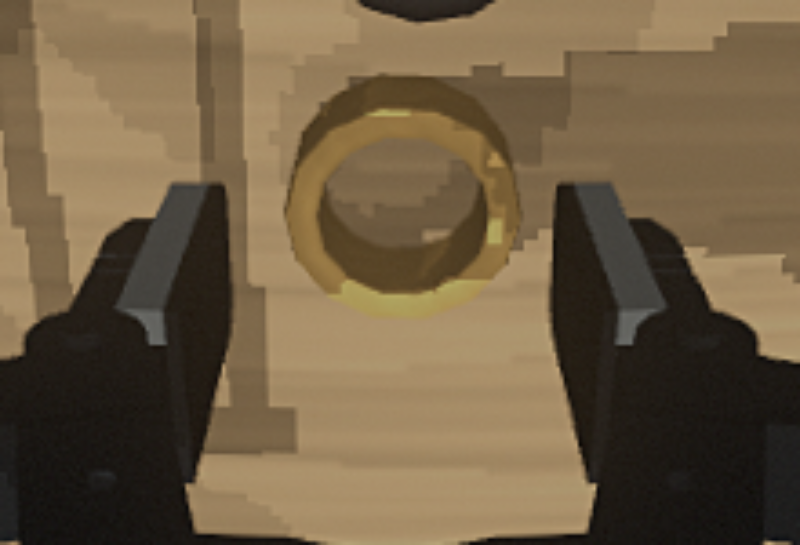

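```bash
python3 -m jog '[{"gripper":0.5,"dx":0.001,"dy":0,"dz":-0.003,"rx":0,"ry":0,"rz":0},{"gripper":0.5,"dx":0.001,"dy":0,"dz":-0.006,"rx":0,"ry":0,"rz":0},{"gripper":0.5,"dx":0.001,"dy":0,"dz":-0.006,"rx":0,"ry":0,"rz":0}]';python3 -m jog '[{"gripper":0.5,"dx":0,"dy":0,"dz":-0.002,"rx":0,"ry":0,"rz":0},{"gripper":0.5,"dx":0,"dy":0,"dz":-0.004,"rx":0,"ry":0,"rz":0},{"gripper":0.5,"dx":0,"dy":0,"dz":-0.004,"rx":0,"ry":0,"rz":0}]'; python3 - <<'E'
from h import *
c=cam('wrist');cv2.imwrite('pics/w5.png',cv2.resize(c['pixels'][200:350,170:390],(800,545)))
# depth of wrist camera along the pads
T=c["cam_to_world"];print(get_obs()['eef_pos'],T[:3,3])
for u,v in[(206,251),(228,253),(330,253),(345,258),(281,225)]: print(u,v,c["range_z"][v,u])
E
```

```text
t: 25.0
eef_pos: [0.4382, 0.1303, 0.014]
tool_rot: [-0.003, -0.707, -0.002, 0.707]
contact_force: [-0.6, -0.3, 0.5]
gripper_width: 0.502
t: 25.3
eef_pos: [0.4382, 0.1304, 0.0102]
tool_rot: [-0.003, -0.707, -0.003, 0.707]
contact_force: [1.0, -0.2, 0.3]
gripper_width: 0.502
[0.43827256 0.13039043 0.01026488] [0.50611361 0.13101775 0.15768824]
206 251 0.16997008
228 253 0.14276804
330 253 0.14362596
345 258 0.17044106
281 225 0.1656223
```

View pics/w5.png

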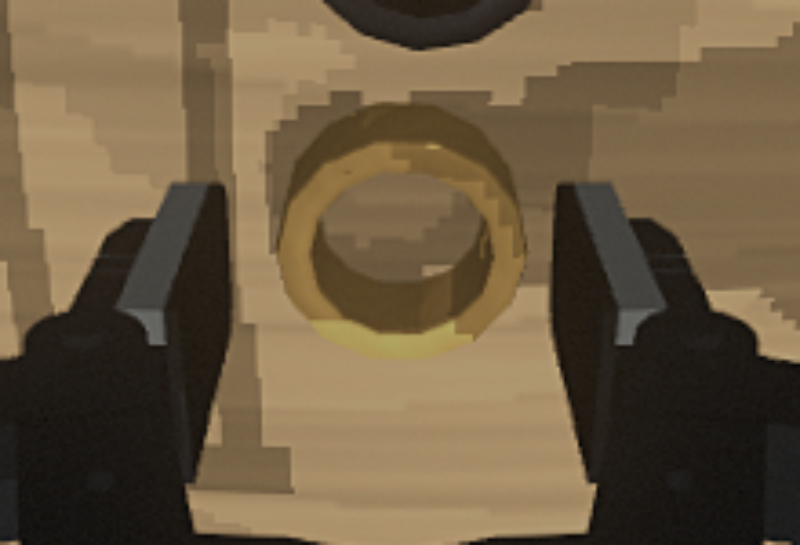

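```bash
python3 - <<'E'
from h import *
c=cam('wrist');T=c["cam_to_world"];K=c["camera_matrix"]
for u,v in[(221,253),(224,256),(228,253),(229,252),(330,253),(334,256),(281,280),(281,225),(281,240),(260,330-70)]:
    x,y=(u-K[0,2])/K[0,0],(v-K[1,2])/K[1,1];th=np.hypot(x,y);z=c["range_z"][v,u]
    p=np.array([x/th*np.tan(th),y/th*np.tan(th),1])*z
    print(u,v,(T[:3,:3]@p+T[:3,3]).round(4))
print(get_obs()['eef_pos'])
E
```

```text
221 253 [0.4483 0.1555 0.0252]
224 256 [0.4484 0.1536 0.0285]
228 253 [0.4479 0.1525 0.024 ]
229 252 [0.4483 0.1521 0.0238]
330 253 [0.4486 0.1067 0.0249]
334 256 [0.4488 0.1055 0.0287]
281 280 [0.424  0.1281 0.0043]
281 225 [ 4.533e-01  1.284e-01 -3.000e-04]
281 240 [0.4517 0.1286 0.0169]
260 260 [0.434  0.1393 0.0007]
[0.43840798 0.13042157 0.01036636]
```

The wrist depth shows the pad tips really sit about 13 mm above the reported TCP height: tips at z 0.024 with the TCP reading 0.010. From here I use the camera for height and go lower, watching the force.

```bash
python3 -m jog '[{"gripper":0.5,"dx":0,"dy":0,"dz":-0.005,"rx":0,"ry":0,"rz":0},{"gripper":0.5,"dx":0,"dy":0,"dz":-0.01,"rx":0,"ry":0,"rz":0},{"gripper":0.5,"dx":0,"dy":0,"dz":-0.01,"rx":0,"ry":0,"rz":0}]';python3 -m jog '[{"gripper":0.5,"dx":0,"dy":0,"dz":-0.003,"rx":0,"ry":0,"rz":0},{"gripper":0.5,"dx":0,"dy":0,"dz":-0.006,"rx":0,"ry":0,"rz":0},{"gripper":0.5,"dx":0,"dy":0,"dz":-0.006,"rx":0,"ry":0,"rz":0}]';  python3 -m jog '[{"gripper":0.8,"dx":0,"dy":0,"dz":0,"rx":0,"ry":0,"rz":0},{"gripper":0.8,"dx":0,"dy":0,"dz":0,"rx":0,"ry":0,"rz":0},{"gripper":0.8,"dx":0,"dy":0,"dz":0,"rx":0,"ry":0,"rz":0},{"gripper":0.8,"dx":0,"dy":0,"dz":0,"rx":0,"ry":0,"rz":0}]' 40
```

```text
t: 25.7
eef_pos: [0.4379, 0.1303, -0.0002]
tool_rot: [-0.003, -0.707, -0.002, 0.707]
contact_force: [-0.4, -0.3, -0.4]
gripper_width: 0.502
t: 26.0
eef_pos: [0.4382, 0.1304, -0.0059]
tool_rot: [-0.003, -0.707, -0.002, 0.707]
contact_force: [0.1, 0.8, -0.5]
gripper_width: 0.502
t: 26.4
eef_pos: [0.439, 0.1305, -0.0049]
tool_rot: [0.002, 0.707, 0.003, -0.707]
contact_force: [-1.4, -0.6, 9.7]
gripper_width: 0.378
```

```bash
python3 -m jog '[{"gripper":0.5,"dx":0,"dy":0,"dz":0,"rx":0,"ry":0,"rz":0},{"gripper":0.5,"dx":0,"dy":0,"dz":0,"rx":0,"ry":0,"rz":0},{"gripper":0.5,"dx":0,"dy":0,"dz":0.005,"rx":0,"ry":0,"rz":0},{"gripper":0.5,"dx":0,"dy":0,"dz":0.009,"rx":0,"ry":0,"rz":0},{"gripper":0.5,"dx":0,"dy":0,"dz":0.009,"rx":0,"ry":0,"rz":0},{"gripper":0.8,"dx":0,"dy":0,"dz":0.009,"rx":0,"ry":0,"rz":0},{"gripper":0.8,"dx":0,"dy":0,"dz":0.009,"rx":0,"ry":0,"rz":0},{"gripper":0.8,"dx":0,"dy":0,"dz":0.009,"rx":0,"ry":0,"rz":0},{"gripper":0.8,"dx":0,"dy":0,"dz":0.009,"rx":0,"ry":0,"rz":0},{"gripper":0.8,"dx":0,"dy":0,"dz":0.014,"rx":0,"ry":0,"rz":0}]' 40;python3 -c "
from h import *
c=cam('wrist');cv2.imwrite('pics/w6.png',cv2.resize(c['pixels'][200:350,170:390],(800,545)))
for u,v in[(235,253),(240,253),(330,253),(320,253)]:
    T=c['cam_to_world'];K=c['camera_matrix'];x,y=(u-K[0,2])/K[0,0],(v-K[1,2])/K[1,1];th=np.hypot(x,y);z=c['range_z'][v,u]
    print((T[:3,:3]@(np.array([x/th*np.tan(th),y/th*np.tan(th),1])*z)+T[:3,3]).round(4))"
```

```text
t: 27.4
eef_pos: [0.4381, 0.1304, 0.0083]
tool_rot: [-0.003, -0.707, -0.002, 0.707]
contact_force: [-0.4, 0.5, -1.3]
gripper_width: 0.364
[0.4477 0.1493 0.0218]
[0.448  0.147  0.0223]
[ 4.384e-01  1.024e-01 -2.000e-04]
[0.4483 0.1111 0.0227]
```

View pics/w6.png

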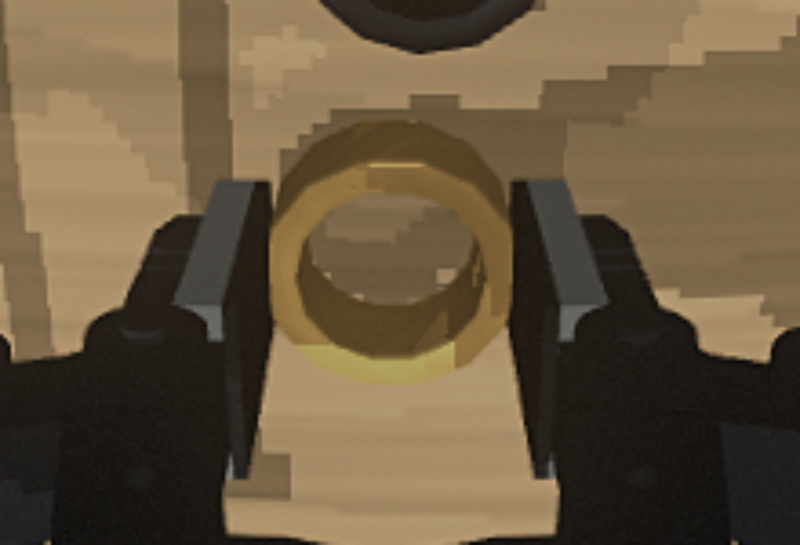

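```bash
python3 -m jog '[{"gripper":0.8,"dx":0,"dy":0,"dz":0.03,"rx":0,"ry":0,"rz":0},{"gripper":0.8,"dx":0.01,"dy":-0.02,"dz":0.07,"rx":0,"ry":0,"rz":0},{"gripper":0.8,"dx":0.02,"dy":-0.05,"dz":0.1,"rx":0,"ry":0,"rz":0},{"gripper":0.8,"dx":0.02,"dy":-0.09,"dz":0.12,"rx":0,"ry":0,"rz":0},{"gripper":0.8,"dx":0.02,"dy":-0.13,"dz":0.12,"rx":0,"ry":0,"rz":0},{"gripper":0.8,"dx":0.02,"dy":-0.17,"dz":0.12,"rx":0,"ry":0,"rz":0},{"gripper":0.8,"dx":0.02,"dy":-0.21,"dz":0.12,"rx":0,"ry":0,"rz":0},{"gripper":0.8,"dx":0.02,"dy":-0.25,"dz":0.12,"rx":0,"ry":0,"rz":0},{"gripper":0.8,"dx":0.02,"dy":-0.29,"dz":0.12,"rx":0,"ry":0,"rz":0},{"gripper":0.8,"dx":0.02,"dy":-0.33,"dz":0.12,"rx":0,"ry":0,"rz":0}]';python3 -m jog '[{"gripper":0.8,"dx":-0.002,"dy":-0.04,"dz":0,"rx":0,"ry":0,"rz":0},{"gripper":0.8,"dx":-0.0075,"dy":-0.08,"dz":0,"rx":0,"ry":0,"rz":0},{"gripper":0.8,"dx":-0.0075,"dy":-0.12,"dz":0,"rx":0,"ry":0,"rz":0},{"gripper":0.8,"dx":-0.0075,"dy":-0.16,"dz":0,"rx":0,"ry":0,"rz":0},{"gripper":0.8,"dx":-0.0075,"dy":-0.19,"dz":-0.02,"rx":0,"ry":0,"rz":0},{"gripper":0.8,"dx":-0.0075,"dy":-0.2,"dz":-0.05,"rx":0,"ry":0,"rz":0},{"gripper":0.8,"dx":-0.0075,"dy":-0.2,"dz":-0.08,"rx":0,"ry":0,"rz":0},{"gripper":0.8,"dx":-0.0075,"dy":-0.2,"dz":-0.1,"rx":0,"ry":0,"rz":0},{"gripper":0.8,"dx":-0.0075,"dy":-0.2,"dz":-0.1,"rx":0,"ry":0,"rz":0}]'; cat > over.py <<'E'
from h import *
import sys
o=get_obs();print(o['eef_pos'].round(4),o['gripper_width'].round(3),o['q'].round(2))
c=cam('wrist');cv2.imwrite('pics/%s.png'%sys.argv[1],cv2.resize(c['pixels'][140:330,170:390],(695,600)))
T=c['cam_to_world'];K=c['camera_matrix']
v,u=np.mgrid[:420,:560];x=(u-K[0,2])/K[0,0];y=(v-K[1,2])/K[1,1];th=np.hypot(x,y)+1e-9;z=c['range_z']
p=np.stack([x/th*np.tan(th)*z,y/th*np.tan(th)*z,z],-1)@T[:3,:3].T+T[:3,3]
e=o['eef_pos'];hsv=cv2.cvtColor(c['pixels'],cv2.COLOR_BGR2HSV).astype(int)
# ring top: points between the pads, near the top height
zt=float(sys.argv[2])
m=(abs(p[...,0]-e[0])<.03)&(abs(p[...,1]-e[1])<.0165)&(abs(p[...,2]-zt)<.004)&(z>0)
q=p[m]
if len(q)>10: print("ring",len(q),cv2.minEnclosingCircle(q[:,:2].astype(np.float32)),np.median(q[:,2]))
E
python3 over.py w7 0.041
```

```text
t: 28.45
eef_pos: [0.458, -0.2009, 0.1283]
tool_rot: [-0.003, -0.707, -0.003, 0.707]
contact_force: [-0.0, -0.3, -0.3]
gripper_width: 0.36
t: 29.35
eef_pos: [0.449, -0.3978, 0.0255]
tool_rot: [-0.001, -0.705, -0.004, 0.709]
contact_force: [0.3, 0.2, -1.1]
gripper_width: 0.365Traceback (most recent call last):
  File "over.py", line 3, in <module>
    o=get_obs();print(o['eef_pos'].round(4),o['gripper_width'].round(3),o['q'].round(2))
                                            ^^^^^^^^^^^^^^^^^^^^^^^^
AttributeError: 'float' object has no attribute 'round'
```

```bash
sed -i "s/o\['gripper_width'\].round(3)/round(o['gripper_width'],3)/" over.py; python3 over.py w7 0.038
```

```text
[ 0.449  -0.3978  0.0255] 0.365 [ 0.19  0.7   0.6   1.91 -0.58  0.72 -0.44]
ring 2110 ((0.44838473200798035, -0.397892564535141), 0.01959083415567875) 0.037630701692896756
```

View pics/w7.png

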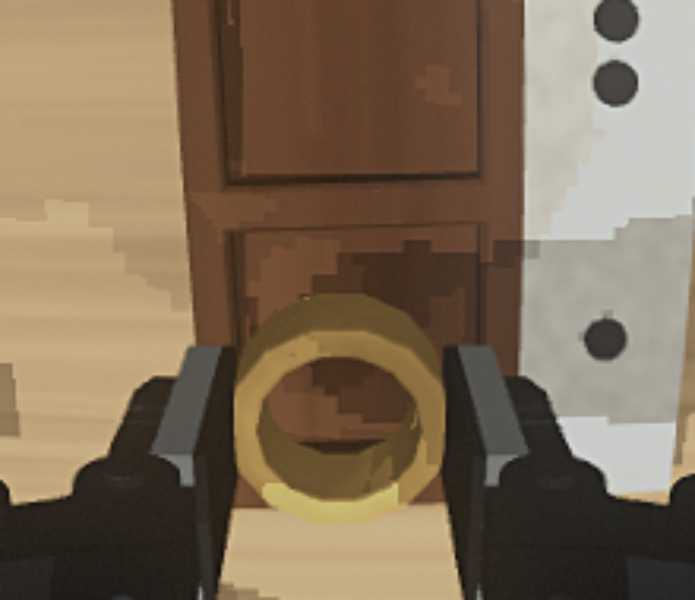

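```bash
python3 -m jog '[{"gripper":0.8,"dx":0,"dy":-0.0023,"dz":-0.005,"rx":0,"ry":0,"rz":0},{"gripper":0.8,"dx":0,"dy":-0.0023,"dz":-0.011,"rx":0,"ry":0,"rz":0},{"gripper":0.8,"dx":0,"dy":-0.0023,"dz":-0.0155,"rx":0,"ry":0,"rz":0},{"gripper":0.8,"dx":0,"dy":-0.0023,"dz":-0.0165,"rx":0,"ry":0,"rz":0}]';python3 -m jog '[{"gripper":0.6,"dx":0,"dy":0,"dz":0,"rx":0,"ry":0,"rz":0},{"gripper":0.5,"dx":0,"dy":0,"dz":0,"rx":0,"ry":0,"rz":0},{"gripper":0.5,"dx":0,"dy":0,"dz":0,"rx":0,"ry":0,"rz":0},{"gripper":0.5,"dx":0,"dy":0,"dz":0.02,"rx":0,"ry":0,"rz":0},{"gripper":0.5,"dx":0,"dy":0,"dz":0.06,"rx":0,"ry":0,"rz":0},{"gripper":0.5,"dx":0,"dy":0,"dz":0.1,"rx":0,"ry":0,"rz":0},{"gripper":0.5,"dx":0,"dy":0.04,"dz":0.12,"rx":0,"ry":0,"rz":0},{"gripper":0.5,"dx":0.03,"dy":0.08,"dz":0.13,"rx":0,"ry":0,"rz":0},{"gripper":0.5,"dx":0.05,"dy":0.12,"dz":0.13,"rx":0,"ry":0,"rz":0},{"gripper":0.5,"dx":0.07,"dy":0.16,"dz":0.13,"rx":0,"ry":0,"rz":0}]'; cat > rk.py <<'E'
from h import *
# ring in rack: depth in wrist fisheye and top
c=cam('wrist');T=c['cam_to_world'];K=c['camera_matrix']
v,u=np.mgrid[:420,:560];x=(u-K[0,2])/K[0,0];y=(v-K[1,2])/K[1,1];th=np.hypot(x,y)+1e-9;z=c['range_z']
W=np.stack([x/th*np.tan(th)*z,y/th*np.tan(th)*z,z],-1)@T[:3,:3].T+T[:3,3]
t=cam('top')
for n,P,px in(("wrist",W,c),("top",cloud(t),t)):
    hsv=cv2.cvtColor(px['pixels'],cv2.COLOR_BGR2HSV)
    m=((P[...,0]>.41)&(P[...,0]<.64)&(P[...,1]>-.44)&(P[...,1]<-.35)&(P[...,2]>.0155)&(P[...,2]<.04)&(px['range_z']>0)).astype(np.uint8)
    k,lab,st,ce=cv2.connectedComponentsWithStats(m)
    for i in range(1,k):
        if st[i,4]<20: continue
        q=P[lab==i];(a,b),r=cv2.minEnclosingCircle(q[:,:2].astype(np.float32));print(n,round(a,4),round(b,4),round(r,4),st[i,4],np.median(q[:,2]).round(4),np.median(hsv[lab==i],0))
E
python3 rk.py; python3 rg.py
```

```text
t: 29.8
eef_pos: [0.4509, -0.4016, 0.0117]
tool_rot: [0.003, 0.707, 0.003, -0.707]
contact_force: [-0.2, 0.1, -0.2]
gripper_width: 0.359
t: 30.8
eef_pos: [0.5221, -0.2402, 0.1428]
tool_rot: [0.003, 0.708, 0.003, -0.706]
contact_force: [0.8, -0.0, -1.4]
gripper_width: 0.5
wrist 0.4491 -0.4011 0.0174 452 0.0201 [ 22. 130. 165.]
top 0.448 -0.4005 0.0169 44 0.0197 [ 23. 181. 142.]
0.5391 0.128 0.0171 76 [  7. 195. 150.]
0.4805 0.1272 0.0172 77 [ 15. 119.  86.]
tcp [ 0.523  -0.2378  0.1418] tool y [ 0.015 -1.    -0.001]
```

```bash
python3 -m jog '[{"gripper":0.4,"dx":0.01,"dy":0.045,"dz":0,"rx":0,"ry":0,"rz":0},{"gripper":0.4,"dx":0.018,"dy":0.09,"dz":0,"rx":0,"ry":0,"rz":0},{"gripper":0.4,"dx":0.018,"dy":0.135,"dz":0,"rx":0,"ry":0,"rz":0},{"gripper":0.4,"dx":0.018,"dy":0.18,"dz":-0.01,"rx":0,"ry":0,"rz":0},{"gripper":0.4,"dx":0.018,"dy":0.225,"dz":-0.02,"rx":0,"ry":0,"rz":0},{"gripper":0.4,"dx":0.018,"dy":0.27,"dz":-0.03,"rx":0,"ry":0,"rz":0},{"gripper":0.4,"dx":0.018,"dy":0.31,"dz":-0.05,"rx":0,"ry":0,"rz":0},{"gripper":0.4,"dx":0.018,"dy":0.35,"dz":-0.07,"rx":0,"ry":0,"rz":0},{"gripper":0.4,"dx":0.018,"dy":0.368,"dz":-0.09,"rx":0,"ry":0,"rz":0},{"gripper":0.4,"dx":0.018,"dy":0.368,"dz":-0.09,"rx":0,"ry":0,"rz":0}]';python3 over.py w8 0.016; python3 rg.py
```

```text
t: 31.95
eef_pos: [0.5373, 0.1282, 0.0497]
tool_rot: [-0.004, -0.706, -0.004, 0.708]
contact_force: [-0.7, 0.3, 0.6]
gripper_width: 0.601
[0.5373 0.1282 0.0497] 0.601 [-0.83  0.61  0.64  2.02 -0.55  0.7  -1.4 ]
ring 1276 ((0.5397831797599792, 0.12639714777469635), 0.01707419380545616) 0.016200459760795677
0.4807 0.1268 0.0169 76 [ 16.  112.   92.5]
tcp [0.5391 0.1241 0.0522] tool y [ 0.006 -1.     0.002]
```

```bash
python3 -m jog '[{"gripper":0.4,"dx":0.001,"dy":-0.001,"dz":-0.02,"rx":0,"ry":0,"rz":0},{"gripper":0.4,"dx":0.001,"dy":-0.001,"dz":-0.038,"rx":0,"ry":0,"rz":0},{"gripper":0.4,"dx":0.001,"dy":-0.001,"dz":-0.0475,"rx":0,"ry":0,"rz":0},{"gripper":0.4,"dx":0.001,"dy":-0.001,"dz":-0.0475,"rx":0,"ry":0,"rz":0},{"gripper":0.8,"dx":0.001,"dy":-0.001,"dz":-0.0475,"rx":0,"ry":0,"rz":0},{"gripper":0.8,"dx":0.001,"dy":-0.001,"dz":-0.0475,"rx":0,"ry":0,"rz":0},{"gripper":0.8,"dx":0.001,"dy":-0.001,"dz":-0.0475,"rx":0,"ry":0,"rz":0},{"gripper":0.8,"dx":0.001,"dy":-0.001,"dz":-0.0475,"rx":0,"ry":0,"rz":0},{"gripper":0.8,"dx":0.001,"dy":-0.001,"dz":-0.0475,"rx":0,"ry":0,"rz":0}]' 40;python3 over.py w9 0.016
```

```text
t: 32.95
eef_pos: [0.5408, 0.1245, 0.0057]
tool_rot: [0.002, 0.708, 0.002, -0.706]
contact_force: [-1.8, -2.2, 7.9]
gripper_width: 0.363
[0.5408 0.1245 0.0057] 0.363 [-0.77  0.67  0.57  2.02 -0.62  0.62 -1.34]
ring 2146 ((0.540056049823761, 0.12451881915330887), 0.019639233127236366) 0.016204689901609753
```

```bash
python3 -m jog '[{"gripper":0.8,"dx":0,"dy":0,"dz":0.03,"rx":0,"ry":0,"rz":0},{"gripper":0.8,"dx":0,"dy":-0.02,"dz":0.07,"rx":0,"ry":0,"rz":0},{"gripper":0.8,"dx":-0.005,"dy":-0.05,"dz":0.1,"rx":0,"ry":0,"rz":0},{"gripper":0.8,"dx":-0.01,"dy":-0.09,"dz":0.12,"rx":0,"ry":0,"rz":0},{"gripper":0.8,"dx":-0.015,"dy":-0.13,"dz":0.12,"rx":0,"ry":0,"rz":0},{"gripper":0.8,"dx":-0.02,"dy":-0.17,"dz":0.12,"rx":0,"ry":0,"rz":0},{"gripper":0.8,"dx":-0.025,"dy":-0.21,"dz":0.12,"rx":0,"ry":0,"rz":0},{"gripper":0.8,"dx":-0.03,"dy":-0.25,"dz":0.12,"rx":0,"ry":0,"rz":0},{"gripper":0.8,"dx":-0.035,"dy":-0.29,"dz":0.12,"rx":0,"ry":0,"rz":0},{"gripper":0.8,"dx":-0.0415,"dy":-0.33,"dz":0.12,"rx":0,"ry":0,"rz":0}]';python3 -m jog '[{"gripper":0.8,"dx":0,"dy":-0.04,"dz":0,"rx":0,"ry":0,"rz":0},{"gripper":0.8,"dx":0,"dy":-0.08,"dz":0,"rx":0,"ry":0,"rz":0},{"gripper":0.8,"dx":0,"dy":-0.12,"dz":0,"rx":0,"ry":0,"rz":0},{"gripper":0.8,"dx":0,"dy":-0.16,"dz":0,"rx":0,"ry":0,"rz":0},{"gripper":0.8,"dx":0,"dy":-0.185,"dz":-0.02,"rx":0,"ry":0,"rz":0},{"gripper":0.8,"dx":0,"dy":-0.193,"dz":-0.05,"rx":0,"ry":0,"rz":0},{"gripper":0.8,"dx":0,"dy":-0.193,"dz":-0.08,"rx":0,"ry":0,"rz":0},{"gripper":0.8,"dx":0,"dy":-0.193,"dz":-0.1,"rx":0,"ry":0,"rz":0},{"gripper":0.8,"dx":0,"dy":-0.193,"dz":-0.1,"rx":0,"ry":0,"rz":0},{"gripper":0.8,"dx":0,"dy":-0.193,"dz":-0.1,"rx":0,"ry":0,"rz":0}]'; python3 over.py w10 0.036
```

```text
t: 34.0
eef_pos: [0.4984, -0.2062, 0.125]
tool_rot: [0.003, 0.708, 0.003, -0.707]
contact_force: [0.3, -0.1, -0.7]
gripper_width: 0.368
t: 35.0
eef_pos: [0.4986, -0.398, 0.025]
tool_rot: [0.003, 0.707, 0.002, -0.707]
contact_force: [-0.7, 0.4, -0.4]
gripper_width: 0.361
[ 0.4986 -0.398   0.025 ] 0.361 [ 0.15  0.75  0.6   1.82 -0.59  0.77 -0.49]
ring 2086 ((0.4978163540363312, -0.3979851305484772), 0.019748220220208168) 0.035493983766997084
```

```bash
python3 -m jog '[{"gripper":0.8,"dx":0.0005,"dy":-0.0005,"dz":-0.005,"rx":0,"ry":0,"rz":0},{"gripper":0.8,"dx":0.0005,"dy":-0.0005,"dz":-0.01,"rx":0,"ry":0,"rz":0},{"gripper":0.8,"dx":0.0005,"dy":-0.0005,"dz":-0.0145,"rx":0,"ry":0,"rz":0},{"gripper":0.8,"dx":0.0005,"dy":-0.0005,"dz":-0.0145,"rx":0,"ry":0,"rz":0}]';python3 -m jog '[{"gripper":0.6,"dx":0,"dy":0,"dz":0,"rx":0,"ry":0,"rz":0},{"gripper":0.5,"dx":0,"dy":0,"dz":0,"rx":0,"ry":0,"rz":0},{"gripper":0.5,"dx":0,"dy":0,"dz":0,"rx":0,"ry":0,"rz":0},{"gripper":0.5,"dx":0,"dy":0,"dz":0.02,"rx":0,"ry":0,"rz":0},{"gripper":0.5,"dx":0,"dy":0,"dz":0.06,"rx":0,"ry":0,"rz":0},{"gripper":0.5,"dx":0,"dy":0,"dz":0.1,"rx":0,"ry":0,"rz":0},{"gripper":0.5,"dx":0,"dy":0.04,"dz":0.12,"rx":0,"ry":0,"rz":0},{"gripper":0.5,"dx":0,"dy":0.08,"dz":0.13,"rx":0,"ry":0,"rz":0},{"gripper":0.5,"dx":0,"dy":0.12,"dz":0.13,"rx":0,"ry":0,"rz":0},{"gripper":0.5,"dx":0,"dy":0.16,"dz":0.13,"rx":0,"ry":0,"rz":0}]'; python3 rk.py; python3 rg.py
```

```text
t: 35.45
eef_pos: [0.4991, -0.3983, 0.0098]
tool_rot: [0.003, 0.707, 0.003, -0.707]
contact_force: [0.1, 0.4, -1.0]
gripper_width: 0.356
t: 36.45
eef_pos: [0.499, -0.2369, 0.1404]
tool_rot: [0.002, 0.708, 0.002, -0.707]
contact_force: [0.9, 0.4, -0.4]
gripper_width: 0.502
wrist 0.4984 -0.3984 0.0174 515 0.0202 [  2. 185. 122.]
wrist 0.448 -0.4011 0.0178 466 0.0202 [ 22.  130.  166.5]
0.4805 0.1271 0.017 79 [ 16. 119.  84.]
tcp [ 0.4995 -0.2349  0.1397] tool y [ 0.013 -1.    -0.002]
```

```bash
python3 -m jog '[{"gripper":0.4,"dx":0,"dy":0.045,"dz":0,"rx":0,"ry":0,"rz":0},{"gripper":0.4,"dx":0,"dy":0.09,"dz":0,"rx":0,"ry":0,"rz":0},{"gripper":0.4,"dx":-0.005,"dy":0.135,"dz":0,"rx":0,"ry":0,"rz":0},{"gripper":0.4,"dx":-0.01,"dy":0.18,"dz":-0.01,"rx":0,"ry":0,"rz":0},{"gripper":0.4,"dx":-0.015,"dy":0.225,"dz":-0.02,"rx":0,"ry":0,"rz":0},{"gripper":0.4,"dx":-0.0185,"dy":0.27,"dz":-0.03,"rx":0,"ry":0,"rz":0},{"gripper":0.4,"dx":-0.0185,"dy":0.31,"dz":-0.05,"rx":0,"ry":0,"rz":0},{"gripper":0.4,"dx":-0.0185,"dy":0.35,"dz":-0.07,"rx":0,"ry":0,"rz":0},{"gripper":0.4,"dx":-0.0185,"dy":0.364,"dz":-0.09,"rx":0,"ry":0,"rz":0},{"gripper":0.4,"dx":-0.0185,"dy":0.364,"dz":-0.09,"rx":0,"ry":0,"rz":0}]';python3 -m jog '[{"gripper":0.4,"dx":0,"dy":0,"dz":0,"rx":0,"ry":0,"rz":0}]'; python3 over.py w11 0.016
```

```text
t: 37.6
eef_pos: [0.4796, 0.1268, 0.0481]
tool_rot: [-0.004, -0.706, -0.003, 0.708]
contact_force: [-0.4, -0.3, 0.8]
gripper_width: 0.597
t: 37.7
eef_pos: [0.481, 0.1237, 0.0502]
tool_rot: [0.002, 0.707, 0.001, -0.707]
contact_force: [-0.5, -0.0, 0.3]
gripper_width: 0.6
[0.481  0.1237 0.0502] 0.6 [-0.89  0.53  0.65  2.15 -0.54  0.63 -1.42]
ring 1215 ((0.48112013936042786, 0.12579385936260223), 0.017012489959597588) 0.01620538467483662
```

```bash
python3 -m jog '[{"gripper":0.4,"dx":0,"dy":0,"dz":-0.02,"rx":0,"ry":0,"rz":0},{"gripper":0.4,"dx":0,"dy":0,"dz":-0.038,"rx":0,"ry":0,"rz":0},{"gripper":0.4,"dx":0,"dy":0,"dz":-0.0455,"rx":0,"ry":0,"rz":0},{"gripper":0.4,"dx":0,"dy":0,"dz":-0.0455,"rx":0,"ry":0,"rz":0},{"gripper":0.8,"dx":0,"dy":0,"dz":-0.0455,"rx":0,"ry":0,"rz":0},{"gripper":0.8,"dx":0,"dy":0,"dz":-0.0455,"rx":0,"ry":0,"rz":0},{"gripper":0.8,"dx":0,"dy":0,"dz":-0.0455,"rx":0,"ry":0,"rz":0},{"gripper":0.8,"dx":0,"dy":0,"dz":-0.0455,"rx":0,"ry":0,"rz":0},{"gripper":0.8,"dx":0,"dy":0,"dz":-0.0455,"rx":0,"ry":0,"rz":0}]' 40;python3 over.py w12 0.016
```

```text
t: 38.65
eef_pos: [0.4812, 0.1251, 0.0058]
tool_rot: [0.002, 0.708, 0.002, -0.706]
contact_force: [-1.4, -1.8, 6.8]
gripper_width: 0.362
[0.4812 0.1251 0.0058] 0.362 [-0.82  0.6   0.56  2.16 -0.63  0.54 -1.35]
ring 2139 ((0.4804209768772125, 0.12500709295272827), 0.01962912268936634) 0.016221121102923175
```

```bash
python3 -m jog '[{"gripper":0.8,"dx":0,"dy":0,"dz":0.03,"rx":0,"ry":0,"rz":0},{"gripper":0.8,"dx":0,"dy":-0.02,"dz":0.07,"rx":0,"ry":0,"rz":0},{"gripper":0.8,"dx":0.01,"dy":-0.05,"dz":0.1,"rx":0,"ry":0,"rz":0},{"gripper":0.8,"dx":0.02,"dy":-0.09,"dz":0.12,"rx":0,"ry":0,"rz":0},{"gripper":0.8,"dx":0.03,"dy":-0.13,"dz":0.12,"rx":0,"ry":0,"rz":0},{"gripper":0.8,"dx":0.04,"dy":-0.17,"dz":0.12,"rx":0,"ry":0,"rz":0},{"gripper":0.8,"dx":0.05,"dy":-0.21,"dz":0.12,"rx":0,"ry":0,"rz":0},{"gripper":0.8,"dx":0.06,"dy":-0.25,"dz":0.12,"rx":0,"ry":0,"rz":0},{"gripper":0.8,"dx":0.07,"dy":-0.29,"dz":0.12,"rx":0,"ry":0,"rz":0},{"gripper":0.8,"dx":0.08,"dy":-0.33,"dz":0.12,"rx":0,"ry":0,"rz":0}]';python3 -m jog '[{"gripper":0.8,"dx":0.01,"dy":-0.04,"dz":0,"rx":0,"ry":0,"rz":0},{"gripper":0.8,"dx":0.02,"dy":-0.08,"dz":0,"rx":0,"ry":0,"rz":0},{"gripper":0.8,"dx":0.03,"dy":-0.12,"dz":0,"rx":0,"ry":0,"rz":0},{"gripper":0.8,"dx":0.038,"dy":-0.16,"dz":0,"rx":0,"ry":0,"rz":0},{"gripper":0.8,"dx":0.038,"dy":-0.185,"dz":-0.02,"rx":0,"ry":0,"rz":0},{"gripper":0.8,"dx":0.038,"dy":-0.1895,"dz":-0.05,"rx":0,"ry":0,"rz":0},{"gripper":0.8,"dx":0.038,"dy":-0.1895,"dz":-0.08,"rx":0,"ry":0,"rz":0},{"gripper":0.8,"dx":0.038,"dy":-0.1895,"dz":-0.1,"rx":0,"ry":0,"rz":0},{"gripper":0.8,"dx":0.038,"dy":-0.1895,"dz":-0.1,"rx":0,"ry":0,"rz":0},{"gripper":0.8,"dx":0.038,"dy":-0.1895,"dz":-0.1,"rx":0,"ry":0,"rz":0}]'; python3 over.py w13 0.036; python3 rk.py
```

```text
t: 39.7
eef_pos: [0.5607, -0.2061, 0.1254]
tool_rot: [0.003, 0.708, 0.003, -0.707]
contact_force: [1.3, 0.4, -0.7]
gripper_width: 0.363
t: 40.7
eef_pos: [0.5988, -0.3939, 0.0253]
tool_rot: [0.003, 0.707, 0.003, -0.707]
contact_force: [0.4, -0.2, -0.2]
gripper_width: 0.364
[ 0.5988 -0.3939  0.0253] 0.364 [ 0.11  0.85  0.61  1.61 -0.59  0.88 -0.62]
ring 2077 ((0.5980612635612488, -0.3938029408454895), 0.019760683178901672) 0.03556072273976324
wrist 0.6036 -0.3943 0.0231 3149 0.0359 [13. 68. 29.]
```

```bash
python3 -m jog '[{"gripper":0.8,"dx":0,"dy":-0.001,"dz":-0.005,"rx":0,"ry":0,"rz":0},{"gripper":0.8,"dx":0,"dy":-0.001,"dz":-0.01,"rx":0,"ry":0,"rz":0},{"gripper":0.8,"dx":0,"dy":-0.001,"dz":-0.0145,"rx":0,"ry":0,"rz":0},{"gripper":0.8,"dx":0,"dy":-0.001,"dz":-0.0145,"rx":0,"ry":0,"rz":0}]';python3 -m jog '[{"gripper":0.6,"dx":0,"dy":0,"dz":0,"rx":0,"ry":0,"rz":0},{"gripper":0.5,"dx":0,"dy":0,"dz":0,"rx":0,"ry":0,"rz":0},{"gripper":0.5,"dx":0,"dy":0,"dz":0,"rx":0,"ry":0,"rz":0},{"gripper":0.5,"dx":0,"dy":0,"dz":0.02,"rx":0,"ry":0,"rz":0},{"gripper":0.5,"dx":0,"dy":0,"dz":0.06,"rx":0,"ry":0,"rz":0},{"gripper":0.5,"dx":0,"dy":0,"dz":0.1,"rx":0,"ry":0,"rz":0},{"gripper":0.5,"dx":-0.03,"dy":0.03,"dz":0.14,"rx":0,"ry":0,"rz":0},{"gripper":0.5,"dx":-0.06,"dy":0.06,"dz":0.17,"rx":0,"ry":0,"rz":0},{"gripper":0.5,"dx":-0.09,"dy":0.09,"dz":0.2,"rx":0,"ry":0,"rz":0},{"gripper":0.5,"dx":-0.12,"dy":0.11,"dz":0.23,"rx":0,"ry":0,"rz":0}]'; python3 -m jog '[{"gripper":0.5,"dx":0,"dy":0,"dz":0,"rx":0,"ry":0,"rz":0},{"gripper":0.5,"dx":0,"dy":0,"dz":0,"rx":0,"ry":0,"rz":0}]';python3 rk.py; python3 - <<'E'
from h import *
c=cam("wrist");cv2.imwrite("pics/w14.png",c["pixels"])
for n,u,v in[("x",0,0)]: pass
E
```

```text
t: 41.25
eef_pos: [0.5984, -0.3948, 0.01]
tool_rot: [0.002, 0.707, 0.003, -0.707]
contact_force: [-1.3, 1.1, 2.9]
gripper_width: 0.364
t: 42.25
eef_pos: [0.483, -0.2874, 0.236]
tool_rot: [0.002, 0.707, 0.003, -0.707]
contact_force: [0.7, 0.4, 0.6]
gripper_width: 0.497
t: 42.45
eef_pos: [0.4845, -0.2888, 0.2362]
tool_rot: [0.003, 0.709, 0.003, -0.706]
contact_force: [-0.0, 0.2, -0.5]
gripper_width: 0.499
wrist 0.5977 -0.3945 0.0172 357 0.0202 [14. 51. 49.]
wrist 0.4981 -0.3979 0.0171 355 0.0203 [  2. 181. 128.]
wrist 0.4443 -0.397 0.0173 337 0.0202 [ 23. 127. 166.]
top 0.5977 -0.3928 0.0165 68 0.0205 [ 8.  89.  34.5]
```

View pics/w14.png

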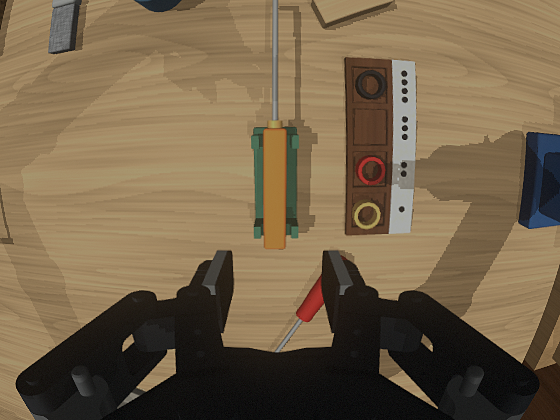

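The wrist picture shows brass, red and black lying flat in pockets 1, 2 and 4, pocket 3 empty, and the rod in its rest. Brass shifted about 5 mm inside pocket 1, which is probably the announced knock. I move the arm clear for a final check.

```bash
python3 -m jog '[{"gripper":0.5,"dx":0,"dy":0.05,"dz":0,"rx":0,"ry":0,"rz":0},{"gripper":0.5,"dx":0,"dy":0.1,"dz":0,"rx":0,"ry":0,"rz":0},{"gripper":0.5,"dx":0,"dy":0.15,"dz":0,"rx":0,"ry":0,"rz":0},{"gripper":0.5,"dx":0,"dy":0.2,"dz":0,"rx":0,"ry":0,"rz":0},{"gripper":0.5,"dx":0,"dy":0.25,"dz":0,"rx":0,"ry":0,"rz":0},{"gripper":0.5,"dx":0,"dy":0.3,"dz":0,"rx":0,"ry":0,"rz":0},{"gripper":0.5,"dx":0,"dy":0.3,"dz":0,"rx":0,"ry":0,"rz":0},{"gripper":0.5,"dx":0,"dy":0.3,"dz":0,"rx":0,"ry":0,"rz":0}]'; python3 - <<'E'
from h import *
c=cam("top");P=cloud(c);X,Y,Z=P[...,0],P[...,1],P[...,2];hsv=cv2.cvtColor(c["pixels"],cv2.COLOR_BGR2HSV)
q=P[(hsv[...,1]>235)&(X>.38)&(X<.6)&(Y<-.24)&(Y>-.33)&(Z>.045)];print("handle",np.percentile(q,[2,50,98],axis=0).round(4).tolist())
q=P[(Z>.03)&(Z<.06)&(X>.57)&(X<.71)&(Y<-.26)&(Y>-.32)];print("rod",q[:,0].max(),np.polyfit(q[:,0],q[:,1],1),np.median(q[:,2]))
a=cv2.imread("pics/top0.png");d=cv2.absdiff(a,c["pixels"]).max(2)
k,l,st,ce=cv2.connectedComponentsWithStats((d>60).astype(np.uint8))
for i in range(1,k):
    if st[i,4]>25: print("diff",st[i])
E
python3 rk.py
```

```text
t: 43.4
eef_pos: [0.4843, 0.0118, 0.2336]
tool_rot: [-0.004, -0.707, -0.003, 0.708]
contact_force: [-0.3, -1.2, 0.3]
gripper_width: 0.502
handle [[0.4209, -0.2955, 0.0497], [0.4788, -0.2839, 0.0541], [0.5399, -0.2731, 0.0578]]
rod 0.7099949490548368 [ 0.03757283 -0.30696214] 0.044248895861140225
diff [239 171  54  58 351]
diff [309 213   4  19  59]
diff [ 280  219   27  125 2442]
diff [227 245  13  69 307]
diff [441 247   7  13  33]
diff [ 166  316   55   46 1229]
diff [214 371  11  49 241]
diff [288 376  20  13 167]
diff [298 392  10  15 100]
diff [267 412  22   8  58]
wrist 0.5982 -0.3935 0.0173 168 0.0196 [14.5 85.  27. ]
wrist 0.4983 -0.3972 0.0176 189 0.0201 [  2. 200.  99.]
wrist 0.4445 -0.396 0.0176 177 0.0203 [ 18. 147. 115.]
top 0.5972 -0.3927 0.0168 68 0.0204 [ 7. 85. 35.]
top 0.4982 -0.3965 0.017 77 0.0197 [  3. 243. 119.]
top 0.4441 -0.395 0.0168 77 0.0203 [ 19. 195. 124.]
```

```bash
python3 -c "
from station import hand_in
print(hand_in())"
```

```text
the job is handed in; nothing more can be done
None
```

I drew the three ferrules that were there (brass, red and black) out from under the guard with the hooked rod. I put the rod back in its rest, then placed brass in pocket 1, red in 2 and black in 4. No silver ferrule showed in the pictures, so pocket 3 stays empty. The job was handed in about 43 s into the run.

**Last checks:**
- **Ferrules:** all three tops are at about 20 mm, which means they are on the pocket floors. Red and black are within about 2 mm of their pocket centres.
- **Brass:** it read about 1 mm off centre when I placed it, but about 6 mm off at the end. It was probably the announced knock. That is still flat in the pocket and inside the 9 mm limit.
- **Rod:** it lies on both posts within about 3 mm of where it was, hook towards +x. The final yaw fit of about 0.04 rad is rough but inside the 0.15 limit.
- **Bystanders:** I saw no sign that any moved. The changes in the top picture lie under the arm and its shadow. One patch is next to the tape, and I did not measure the tape again.

**Went wrong or disagreed:**
- The first grasp of the brass ferrule closed above it and missed, without moving it. It was already outside the guard.
- The fingertips sat well above where the reported TCP and the 19 mm figure put them: about 6 mm above the TCP by contact, 13 mm by camera depth. From then on I set the height by the camera and by contact force.

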